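# Drift the worn sleeve out of a ball mill's belt idler arm

### The job

The ball mill's belt idler arm needs a new sleeve, so get the worn one out: turn the arm until its outline matches the cutout of the press-out nest and set it in, fully down and flat. Then take from the stand the drift that passes through the arm's hub but not through the sleeve, push the sleeve down out of the hub with it until it drops into the tray underneath, and put the drift back in its empty place in the stand. Leave the arm sitting in the nest, and leave the other drifts, the jar and the spanner where they are.

Things in the scene. Friction and masses are not known exactly. Their poses are not given: they have to be found in the camera images.
- idler: Aluminium idler arm, 0.15-0.24 kg, flat on the bench, hub up. Origin: hub axis at the flat underside; z up, x along the bar. Hub: square block 44 x 44 mm (faces along x and y), 32 mm high, upright 25 mm through-bore at its centre; its upright faces are good to grip above the bar. At one side (+x) a 10 mm thick bar leaves it, see idler_tip.
- idler_tip (a point): Underside of the arm, centre of the bar's round end (radius 12): x = 80, y = -10, z = 0 mm in the arm's frame. Bar 10 mm thick, x = 22 to 80, y = -22 to 2 (set off to -y), 15 mm boss at the end up to z = 16; rib x = 22 to 52, y = -12.5 to -7.5, up to z = 17. Spring tab on the +y side: x = 50 to 66, y = 2 to 18, 10 mm thick.
- sleeve: Worn bronze sleeve in the hub's bore: outside 24, inside 14, length 24 mm. Origin at its middle, z along it. It starts flush with the arm's underside, upper rim 8 mm below the hub's top. A light press fit holds it: it slides down steadily under a push of about 4 to 15 N, and drops free once its upper rim is about 4 mm above the underside.
- nest: Press-out nest, fixed: steel catch tray, four pillars, grey deck with the cutout of the arm's outline. x = -40 to 110, y = -40 to 40 mm, top face at z = 58. Origin on the bench below the axis of the hub's place. The arm fits only with its axes parallel to the nest's: hub at the origin, bar to +x, tab to +y. Tray floor z = 4, rim 14 mm; sides open between tray and deck.
- pocket_hub (a point): Centre of the hub's place on the cutout's floor, 48 mm above the bench; the seated arm's origin comes here. Cutout 10 mm deep, 1.8 mm clearance all round, its upper edge widened by a 3 mm chamfer. Below this point a drop hole of 32 mm diameter goes through the 6 mm thick deck floor to the tray.
- pocket_tip (a point): On the cutout's floor, 48 mm above the bench: where idler_tip lies when the arm is seated (x = 80, y = -10 mm in the nest's frame).
- stand: Plywood stand for the drifts, fixed, 196 mm along its x, 60 along y. Origin at the middle of its underside. Top face at z = 82 mm with three holes of 31 mm diameter at x = -62, 0 and 62, y = 0, through the 12 mm top board; open below down to a base board at 8 mm. Each drift hangs upright by its collar on the top face; which one is in which hole varies.
- drift: The right one, middle in thickness of three steel drifts of equal length. Origin at the centre of its flat nose, z up along it: shank 20 mm diameter z = 0 to 70, collar 40 mm diameter z = 70 to 76, dark ridged round handle 24 mm diameter z = 76 to 126. 0.26 kg. In the stand its nose is 12 mm above the bench.
- thin_drift: The thin drift: shank 10 mm, handle 16 mm diameter; it would pass through the sleeve. Origin at the nose, same heights as drift. Leave it in the stand.
- thick_drift: The thick drift: shank 28 mm, handle 34 mm diameter; too thick for the hub's bore. Origin at the nose, same heights as drift. Leave it in the stand.
- jar: Bystander: closed steel grinding jar, 78 mm diameter, 84 mm high, upright. Origin at the centre of its underside.
- spanner: Bystander: steel spanner 180 mm long, 8 mm thick, lying flat along its x. Origin at the middle of its underside.
Mind the look-alikes: they are no part of the job. What is shaped like the idler but purple or red is not meant.

How it is judged:
By the outcome, as a careful person would: the job done as asked, in the order asked, and still so for the second after the job is handed in, with the robot touching nothing.
It also fails if it takes over 56 s, if anything falls off the work surface, if the arm or the gripper's body presses on something with over 40 N, if the wrist force passes 120 N, or if a joint passes its speed limit or range.

### The arm

A 6-joint arm with a two-finger parallel gripper is mounted at the origin on the work surface. World frame = base frame: x ahead of the robot, y to its left, z up, the work surface at z = 0. Lengths are in m, angles in rad, forces in N, time in s.
With the tool pointing down it reaches from about 0.275 to 0.725 m from the base axis. Payload 5.6 kg.
Tool frame: the origin (TCP) lies at the very end of the fingers, on their centre line; the grasp point (between the pads) lies 19 mm behind it; z points along the fingers, y is the direction in which the jaws open and shut (so a half turn about z gives the same grasp; the last joint's range is limited). The gripper opens to 85 mm and grips with 20 to 120 N. Pads are 22 mm wide; open, the fingers measure 114 mm over their backs; the gripper's body (76 mm by 85 mm) begins 54 mm behind the grasp point. The pads swing forward as they close: fully open they stand 13 mm farther back than shut.
Start: joints at [0.285, 0.255, 0.108, 0, -1.424, -0.285], TCP at [0.55, 0, 0.231] pointing down, gripper open.
Joint ranges: [-2.95, 2.95], [-1.21, 1.97], [-1.09, 1.5], [-2.87, 1.71], [-2.94, -0.07], [-3.05, 3.05]. Speed limits (rad/s): [2.57, 2.57, 3.14, 3.14, 3.14, 3.14].

### API

Orientations are given as [roll, pitch, yaw] about the fixed x, y, z axes, in that order (R = Rz(yaw) Ry(pitch) Rx(roll)).
In Python, from workcell import arm gives the robot as it stands.
- The arm moves only by the tool move_arm, never from a script. Its arguments are lists of equal length, an entry for each row: "linear": the shift along the tool's x, y, z as a fraction of full scale, a list of three; "twist": the turn, a rotation vector about the tool's x, y, z as a fraction of full scale, a list of three; "jaw": the gripper's target within -1 to 1 (shut at 1, half-way at 0, fully open at -1). In form: {"linear": [[tx, ty, tz], ...], "twist": [[rx, ry, rz], ...], "jaw": [jaw, ...]}. A call has 1 to 5 rows; each row is the pose to reach, as a shift and turn from the pose measured when the call began, along the tool's axes at that moment; what a row does not reach only later rows make up. Full scale, the value 1, is 200 mm for a shift and 120 degrees for a turn. A row lasts 1/10 s, in which the tool goes at most 50 mm and 8.59 degrees, less where a joint would pass 70% of its speed; a pose out of reach is approached as far as the arm can. A call with a number of a shift or a turn outside -1 to 1 is refused whole. A call with a gripper value outside its range is refused whole. The fingers move at their own pace and stop on an object; "newtons" is the grip in N (left out, the last holds). Time passes only in rows, so rows that repeat a pose let the fingers close. It gives the time, the measured TCP pose, the force and the opening at its end, in the units of the state.
- arm.state(): the state, without advancing time (a new reading comes with each control period).
- arm.grab_frame(name): name is "scene" or "side" or "wrist"; returns the picture (384x512x3 uint8, blue, green, red); there is no depth.
- arm.camera_params(name): a dict with "fovy" (degrees; the focal length in pixels is half the picture's height over the tangent of half this angle, whatever the lens; pixels are square), "cx", "cy" (the principal point, pixels), "origin" and "rotation" of the camera in the world; the wrist camera has in their place "T_tool_cam" (4x4, takes a point from camera to tool coordinates, whose origin is the TCP and whose axes are the flange's). Camera axes: x right, y down, z forward; pixel columns grow to the right and rows downward; lengths in m; the calibration is good to about 2 mm. A picture is of the moment at which its call begins: read the wrist's pose just before it. camera_params takes no time and is no camera call.
- arm.close_job(): hands the job in, once; it reports no verdict.
The state is a dict: "clock": time; "joint_pos": joint angles; "dq": joint speeds; "effort": joint torques, N m; "ee_pos": TCP position; "orientation": TCP orientation; "force": force on the tool from outside, world axes, zero at the start; "wrist_torque": the same for the moment, N m; "gripper_width": opening from 0.0 (shut) to 1.0 (fully open).
Only numpy, scipy, OpenCV 4.12 (cv2) and the standard library are available. Lean on these libraries where they do the work, as an engineer would, in place of code of your own. Each camera call takes 0.05 s, during which the arm holds its last target.

## Working session

There is one attempt and no reset: what is moved stays moved. The work goes in short steps, Python scripts to look and compute and a tool call to move; the robot and the scene stay as the last step left them, time stands still between calls to the robot, and variables do not carry over. Pictures are saved under pics/ and viewed, and the job is handed in when it is done.

Besides the shell and the picture viewer there is one more tool, called after "Emit:" as name(argument=value, ...) on one line, values as JSON. move_arm: Moves the arm, as the interface text tells. Its arguments: {"type":"object","properties":{"linear":{"type":"array"},"twist":{"type":"array"},"jaw":{"type":"array"},"newtons":{"type":"number"}},"required":["linear","twist","jaw"]}

```bash
ls; mkdir -p pics
python3 - <<'E'
from workcell import arm
import cv2
print(arm.state())
for n in("scene","side","wrist"):
    p=arm.camera_params(n); print(n,p)
    cv2.imwrite(f"pics/{n}0.png",arm.grab_frame(n))
E
```

```text
pics
{'clock': 0.0, 'joint_pos': array([ 2.84633200e-01,  2.55740563e-01,  1.06982786e-01, -4.80357461e-04,
       -1.42392137e+00, -2.84621465e-01]), 'dq': array([ 0.00114741, -0.00031699, -0.0006665 ,  0.00166796, -0.00066618,
       -0.00013234]), 'effort': array([-4.48901856e-04, -3.86631560e+01,  2.37934113e+01,  5.36471218e+00,
       -6.25866101e-03, -4.57470776e-06]), 'ee_pos': array([5.49486104e-01, 7.37300291e-05, 2.30389740e-01]), 'orientation': array([ 3.13965217e+00, -7.27507057e-05, -1.57085527e+00]), 'force': array([-0.20307743,  0.0290461 , -0.49412307]), 'wrist_torque': array([-0.02366504, -0.02854565,  0.00374533]), 'gripper_width': 0.9997047560427883}
scene {'fovy': 42.181839424596, 'cx': 252.50009296243087, 'cy': 193.98435699268117, 'origin': array([ 1.1819549 , -0.44430783,  1.0930549 ]), 'rotation': array([-2.4698962 ,  0.01563637,  0.89101921])}
side {'fovy': 56.55266928782216, 'cx': 258.79677260528456, 'cy': 189.6730094743172, 'origin': array([0.31424772, 0.70337032, 0.77952345]), 'rotation': array([-2.376465  , -0.00694796, -2.78085669])}
wrist {'fovy': 71.30347060437114, 'cx': 255.51380594586578, 'cy': 188.8495477954396, 'T_tool_cam': array([[-3.38812550e-04, -9.51604257e-01, -3.07325924e-01,
         7.82596029e-02],
       [ 9.99999349e-01, -6.57271891e-04,  9.32724439e-04,
         3.06662909e-04],
       [-1.08958124e-03, -3.07325407e-01,  9.51603860e-01,
        -1.42965401e-01],
       [ 0.00000000e+00,  0.00000000e+00,  0.00000000e+00,
         1.00000000e+00]])}
```

View pics/scene0.png

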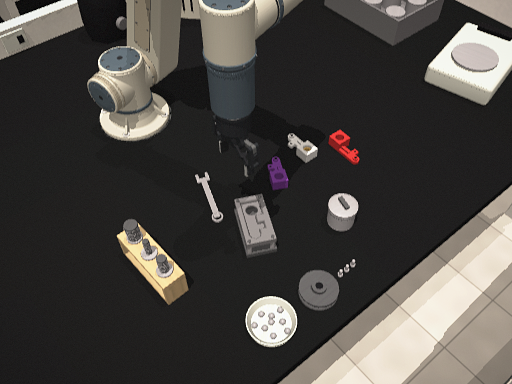

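View pics/side0.png

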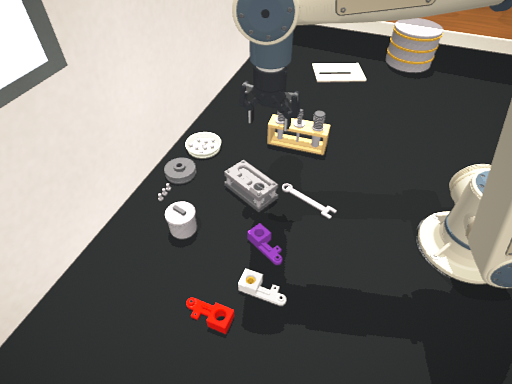

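View pics/wrist0.png

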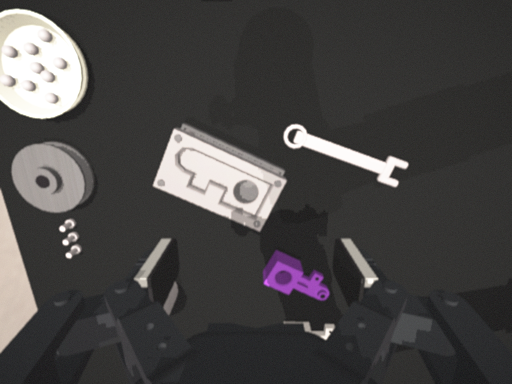

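```bash
cat > h.py <<'E'
import numpy as np, cv2
from scipy.spatial.transform import Rotation as R
from workcell import arm
def cam(n,st=None):
    p=arm.camera_params(n); f=192/np.tan(np.radians(p['fovy']/2))
    if n=='wrist':
        st=st or arm.state()
        T=np.eye(4);T[:3,:3]=R.from_euler('xyz',st['orientation']).as_matrix();T[:3,3]=st['ee_pos']
        M=T@p['T_tool_cam']; return f,p['cx'],p['cy'],M[:3,:3],M[:3,3]
    return f,p['cx'],p['cy'],R.from_euler('xyz',p['rotation']).as_matrix(),np.array(p['origin'])
def ray(c,uv,z):
    f,cx,cy,Rm,o=c; uv=np.atleast_2d(uv).astype(float)
    d=np.c_[(uv[:,0]-cx)/f,(uv[:,1]-cy)/f,np.ones(len(uv))]@Rm.T
    return o+d*((z-o[2])/d[:,2])[:,None]
def proj(c,P):
    f,cx,cy,Rm,o=c; q=(np.atleast_2d(P)-o)@Rm
    return np.c_[f*q[:,0]/q[:,2]+cx,f*q[:,1]/q[:,2]+cy]
def tri(c1,u1,c2,u2):
    A=[];b=[]
    for c,u in((c1,u1),(c2,u2)):
        d=c[3]@np.array([(u[0]-c[1])/c[0],(u[1]-c[2])/c[0],1]);d/=np.linalg.norm(d)
        P=np.eye(3)-np.outer(d,d);A.append(P);b.append(P@c[4])
    X=np.linalg.lstsq(np.vstack(A),np.hstack(b),rcond=None)[0]
    return X
E
python3 - <<'E'
from h import *
s=cam('scene');d=cam('side');w=cam('wrist')
print('base',ray(s,[(232,115),(135,120)],0), 'side', ray(d,[(450,245)],0))
# idler hub top
print('hub', ray(s,(309,148),.032),ray(d,(251,280),.032))
print('tip', ray(s,(293,137),.010),ray(d,(280,299),.010))
print('nest hub',ray(s,(252,209),.058),ray(d,(260,187),.058),ray(w,(246,191),.058))
print('thick',tri(s,(132,226),d,(319,115)))
print('thin',tri(s,(146,243),d,(300,114)))
print('mid',tri(s,(163,262),d,(281,117)))
for n in('scene','side'):
    im=cv2.imread(f'pics/{n}0.png')
    x,y=(100,110) if n=='scene' else (140,90)
    c=im[y:y+200,x:x+265] if n=='scene' else im[y:y+245,x:x+205]
    k=3 if n=='scene' else 2.4
    cv2.imwrite(f'pics/{n}0z.png',cv2.resize(c,None,fx=k,fy=k,interpolation=cv2.INTER_CUBIC))
E
```

```text
base [[ 0.20107538  0.24183844  0.        ]
 [ 0.02028817 -0.0106038   0.        ]] side [[0.02927407 0.00924396 0.        ]]
hub [[0.48719289 0.3089563  0.032     ]] [[0.4765184  0.31009876 0.032     ]]
tip [[0.40767192 0.31874653 0.01      ]] [[0.40072277 0.32018027 0.01      ]]
nest hub [[0.56960749 0.02816763 0.058     ]] [[0.55463565 0.04232106 0.058     ]] [[0.56056702 0.0264722  0.058     ]]
thick [ 0.4688954  -0.25506961  0.13002318]
thin [ 0.52786321 -0.25220548  0.12212268]
mid [ 0.58626985 -0.24425943  0.1021832 ]
```

View pics/scene0z.png

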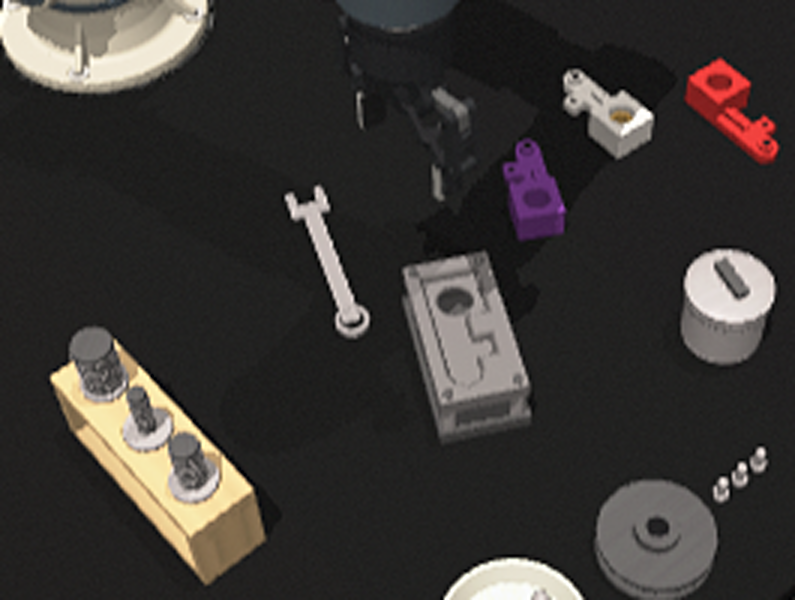

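View pics/side0z.png

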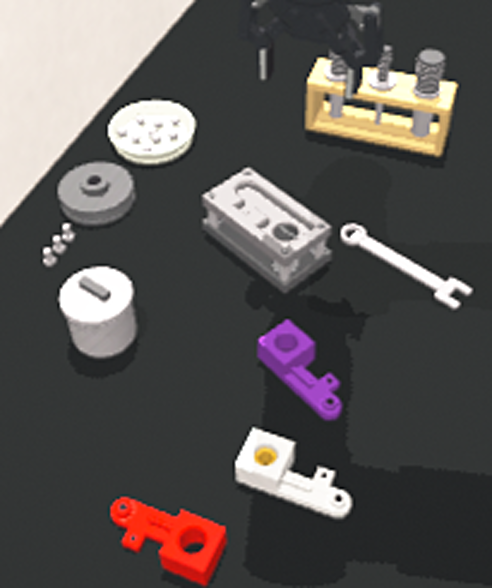

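Emit:
move_arm(linear=[[-1,0.3,0],[-1,0.3,0],[-1,0.3,0],[-1,0.3,0],[-1,0.3,0]], twist=[[0,0,0.35],[0,0,0.35],[0,0,0.35],[0,0,0.35],[0,0,0.35]], jaw=[-1,-1,-1,-1,-1])

```text
clock: 0.65
ee_pos: [0.4884, 0.2023, 0.2304]
orientation: [3.14, -0.001, -2.262]
force: [1.0, 0.2, -0.2]
gripper_width: 0.996
```

Emit:
move_arm(linear=[[-0.13,0.65,-0.1],[-0.13,0.65,-0.1],[-0.13,0.65,-0.1],[-0.13,0.65,-0.1],[-0.13,0.65,-0.1]], twist=[[0,0,0.42],[0,0,0.42],[0,0,0.42],[0,0,0.42],[0,0,0.42]], jaw=[-1,-1,-1,-1,-1])

```text
clock: 1.15
ee_pos: [0.4037, 0.3065, 0.2505]
orientation: [3.141, -0.002, -2.959]
force: [0.2, 0.1, -0.6]
gripper_width: 1.006
```

Run:
```python
from h import *
st=arm.state();print(st['ee_pos'],st['orientation'],st['joint_pos'],st['dq'])
np.save('st1.npy',np.r_[st['ee_pos'],st['orientation']])
cv2.imwrite("pics/w1.png",arm.grab_frame('wrist'))
```

```text
[0.40365863 0.30654734 0.25054515] [ 3.14104367e+00 -2.04226619e-03 -2.95932028e+00] [ 9.57674859e-01  1.65148677e-01  4.28637261e-02 -1.83510674e-03
 -1.44958575e+00 -2.34597650e+00] [-3.18018027e-02  4.71765597e-03 -7.31427140e-03  7.31677676e-04
  1.23911586e-03 -1.47641286e+00]
```

View pics/w1.png

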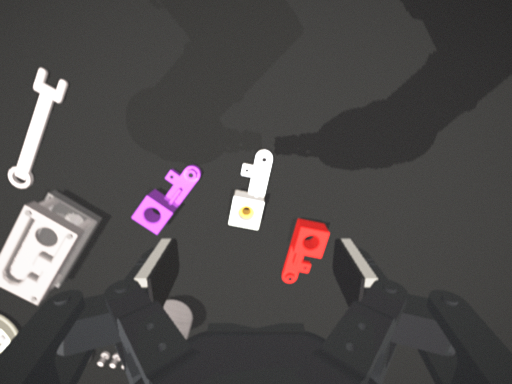

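```bash
cat >> h.py <<'E'
def zoom(im,x,y,w,h,k,name):
    cv2.imwrite(name,cv2.resize(im[y:y+h,x:x+w],None,fx=k,fy=k,interpolation=cv2.INTER_CUBIC))
def st_of(a): return dict(ee_pos=a[:3],orientation=a[3:])
E
python3 - <<'E'
from h import *
st=st_of(np.load('st1.npy'));w=cam('wrist',st);im=cv2.imread('pics/w1.png')
zoom(im,210,140,90,100,6,'pics/w1z.png')
b=ray(w,(246,212),.032);t=ray(w,(264,158),.016);print(b,t,np.degrees(np.arctan2(*(t-b)[0,[1,0]])),np.linalg.norm((t-b)[0,:2]))
E
```

```text
[[0.47704319 0.30674424 0.032     ]] [[0.39702508 0.3184815  0.016     ]] 171.65522390531962 0.08087434949357546
```

View pics/w1z.png

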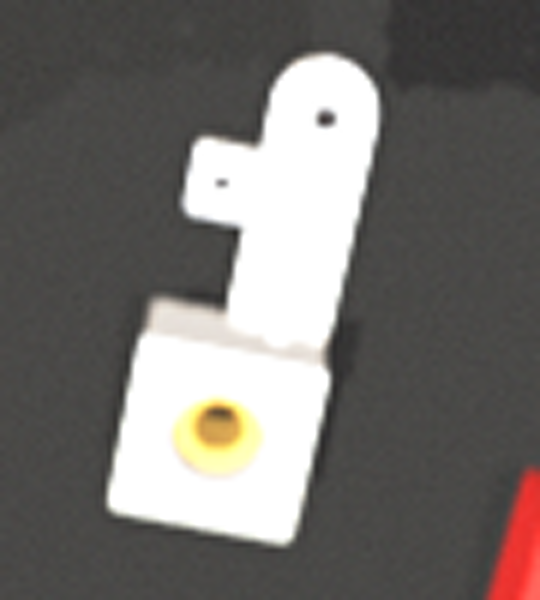

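```bash
cat >> h.py <<'E'
def delta(pos,yawdeg):
    st=arm.state();Rm=R.from_euler('xyz',st['orientation']).as_matrix()
    T=R.from_euler('xyz',[np.pi,0,np.radians(yawdeg)]).as_matrix()
    l=Rm.T@(np.array(pos)-st['ee_pos'])/.2
    tw=R.from_matrix(Rm.T@T).as_rotvec()/np.radians(120)
    print('now',np.round(st['ee_pos'],4),np.round(np.degrees(st['orientation']),2),'F',np.round(st['force'],1),'w',round(st['gripper_width'],3))
    print('linear',np.round(l,4),'mm',round(np.linalg.norm(l)*200),'twist',np.round(tw,4),'deg',round(np.linalg.norm(tw)*120,1))
E
python3 - <<'E'
from h import *
st=st_of(np.load('st1.npy'));w=cam('wrist',st)
z=np.array([(143,332),(330,365),(290,545),(108,512)])/6.+[210,140]
z-=.4
P=ray(w,z,.032)[:,:2];print(P,P.mean(0))
for a,b,o in((1,0,90),(2,3,90),(3,0,0),(2,1,0)):
    v=P[b]-P[a];print(np.linalg.norm(v),np.degrees(np.arctan2(v[1],v[0])))
delta([.477,.3065,.12],178.6)
E
```

```text
[[0.45435153 0.28460916]
 [0.45452873 0.32999506]
 [0.503087   0.32931276]
 [0.50233889 0.2834538 ]] [0.47857654 0.30684269]
0.045386238921866405 -90.22370443164438
0.045865068503895615 -90.93460054529582
0.04800127055369108 178.62078787577317
0.048563063846894426 179.1949912261911
now [0.4041 0.3059 0.2504] [ 1.7999e+02 -1.3000e-01 -1.7005e+02] F [-0.   1.1 -0.4] w 1.004
linear [-0.3612 -0.0604  0.6512] mm 149 twist [ 0.     -0.0011  0.0946] deg 11.4
```

Emit:
move_arm(linear=[[-0.36,-0.06,0.65],[-0.36,-0.06,0.65],[-0.36,-0.06,0.65],[-0.36,-0.06,0.65],[-0.36,-0.06,0.65]], twist=[[0,0,0.092],[0,0,0.092],[0,0,0.092],[0,0,0.092],[0,0,0.092]], jaw=[-1,-1,-1,-1,-1])

```text
clock: 1.7
ee_pos: [0.4768, 0.3057, 0.1193]
orientation: [-3.139, -0.004, 3.124]
force: [0.9, 0.5, 1.2]
gripper_width: 1.0
```

Run:
```python
from h import *
st=arm.state()
np.save('st2.npy',np.r_[st['ee_pos'],st['orientation']])
im=arm.grab_frame('wrist')
cv2.imwrite("pics/w2.png",im)
delta([.477,.3065,.12],178.8)
print(st['joint_pos'])
```

```text
now [0.4773 0.3066 0.1211] [-1.8000e+02 -7.0000e-02  1.7899e+02] F [-0.   0.2  1.5] w 0.998
linear [ 0.0014 -0.0004  0.0054] mm 1 twist [-0.     -0.0005  0.0016] deg 0.2
[ 8.45362958e-01  3.48136051e-01 -5.20328104e-02 -1.23717215e-03
 -1.17510993e+00 -2.43359692e+00]
```

View pics/w2.png

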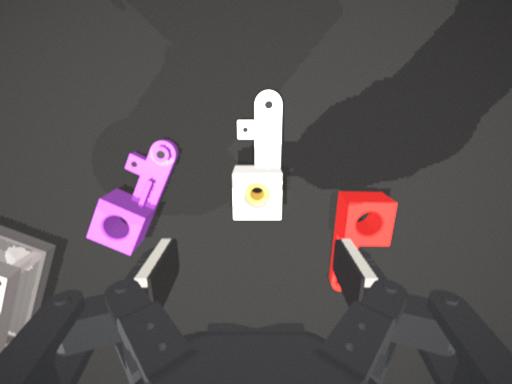

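Run:
```python
from h import *
w=cam('wrist',st_of(np.load('st2.npy')));im=cv2.imread('pics/w2.png')
print('red',ray(w,[(337,193),(331,245)],.032),ray(w,[(331,285)],.010))
print('hubcorn',ray(w,[(234,174),(282,174),(282,220),(233,220)],.032))
print('bore',ray(w,(258,196.5),.032),'tip',ray(w,(269,105),.016))
g=cv2.cvtColor(im,cv2.COLOR_BGR2GRAY)
zoom(im,220,80,80,150,4,'pics/w2z.png')
```

```text
red [[0.47678484 0.37981449 0.032     ]
 [0.52976629 0.37791698 0.032     ]] [[0.59250397 0.38796631 0.01      ]]
hubcorn [[0.45736524 0.28712492 0.032     ]
 [0.45812264 0.32972758 0.032     ]
 [0.50260279 0.33024371 0.032     ]
 [0.50180246 0.28429562 0.032     ]]
bore [[0.4788839  0.30810326 0.032     ]] tip [[0.39952738 0.31910871 0.016     ]]
```

View pics/w2z.png

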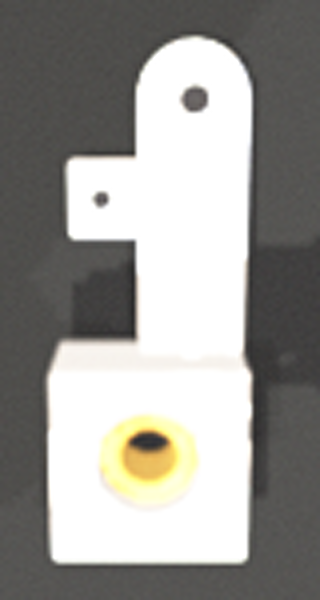

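Emit:
move_arm(linear=[[-0.006,0.004,0.2],[-0.006,0.004,0.4],[-0.006,0.004,0.555],[-0.006,0.004,0.555],[-0.006,0.004,0.555]], twist=[[0,0,0],[0,0,0],[0,0,0],[0,0,0],[0,0,0]], jaw=[-1,-1,-1,-1,-0.6], newtons=60)

```text
clock: 2.25
ee_pos: [0.4793, 0.3085, 0.0126]
orientation: [3.14, 0.002, 3.126]
force: [-0.4, 0.2, 0.5]
gripper_width: 0.86
```

Emit:
move_arm(linear=[[0,0,0],[0,0,0],[0,0,0],[0,0,0],[0,0,0]], twist=[[0,0,0],[0,0,0],[0,0,0],[0,0,0],[0,0,0]], jaw=[1,1,1,1,1])

```text
clock: 2.75
ee_pos: [0.4811, 0.3098, 0.0161]
orientation: [3.136, 0.006, 3.127]
force: [-1.9, -1.0, 9.5]
gripper_width: 0.499
```

Run:
```python
from h import *
im=arm.grab_frame('wrist')
cv2.imwrite("pics/w3.png",im)
delta([.4785,.3073,.010],179)
```

```text
now [0.4811 0.3098 0.0161] [179.7    0.36 179.17] F [-2.1 -0.4  8.7] w 0.497
linear [ 0.0131 -0.013   0.0302] mm 7 twist [0.0025 0.003  0.0014] deg 0.5
```

View pics/w3.png

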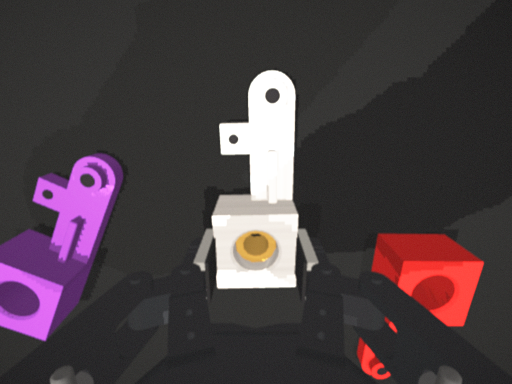

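Run:
```python
from h import *
im=cv2.imread('pics/w3.png');zoom(im,180,170,160,140,5,'pics/w3z.png')
p=arm.camera_params('wrist');f=192/np.tan(np.radians(p['fovy']/2));T=p['T_tool_cam']
for x in(.011,.0,-.011):
  for y in(-.022,-.027):
    for z in(-.02,-.01,0,.01):
      q=np.linalg.inv(T)@[x,y,z,1];print(x,y,z,np.round([f*q[0]/q[2]+p['cx'],f*q[1]/q[2]+p['cy']],0))
```

```text
0.011 -0.022 -0.02 [212. 241.]
0.011 -0.022 -0.01 [215. 232.]
0.011 -0.022 0 [217. 225.]
0.011 -0.022 0.01 [219. 218.]
0.011 -0.027 -0.02 [202. 241.]
0.011 -0.027 -0.01 [206. 232.]
0.011 -0.027 0 [209. 225.]
0.011 -0.027 0.01 [211. 218.]
0.0 -0.022 -0.02 [213. 260.]
0.0 -0.022 -0.01 [216. 250.]
0.0 -0.022 0 [218. 241.]
0.0 -0.022 0.01 [220. 234.]
0.0 -0.027 -0.02 [204. 260.]
0.0 -0.027 -0.01 [207. 250.]
0.0 -0.027 0 [210. 241.]
0.0 -0.027 0.01 [212. 234.]
-0.011 -0.022 -0.02 [214. 278.]
-0.011 -0.022 -0.01 [217. 267.]
-0.011 -0.022 0 [219. 257.]
-0.011 -0.022 0.01 [221. 249.]
-0.011 -0.027 -0.02 [205. 278.]
-0.011 -0.027 -0.01 [208. 267.]
-0.011 -0.027 0 [211. 257.]
-0.011 -0.027 0.01 [213. 249.]
```

View pics/w3z.png

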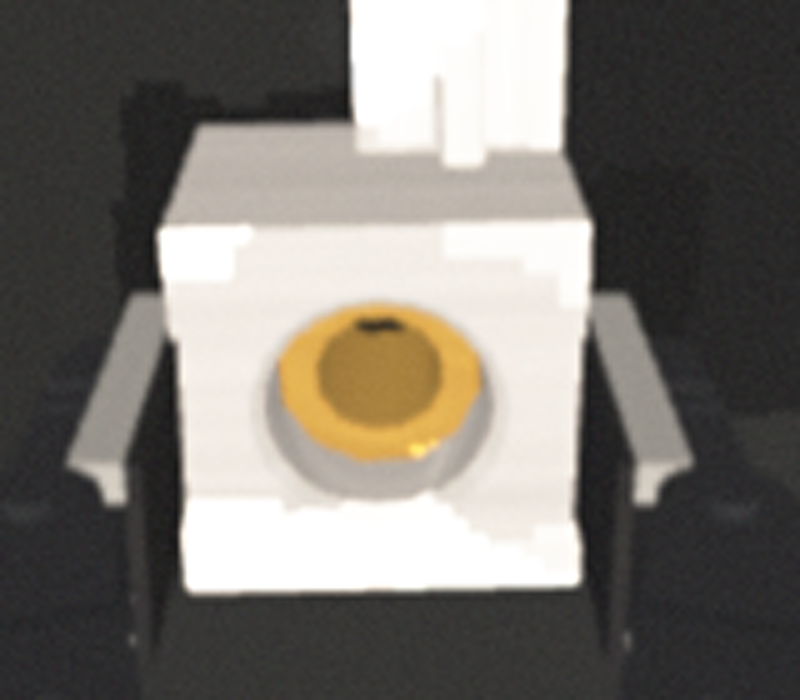

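Emit:
move_arm(linear=[[0,0,0],[0,0,0.02],[0,0,0.05],[0,0,0.05],[0,0,0.05]], twist=[[0,0,0],[0,0,0],[0,0,0],[0,0,0],[0,0,0]], jaw=[-0.3,-0.3,-0.3,-0.3,-0.3], newtons=80)

```text
clock: 3.3
ee_pos: [0.4809, 0.3096, 0.0054]
orientation: [3.137, 0.005, 3.127]
force: [-0.6, 0.2, -0.1]
gripper_width: 0.65
```

Emit:
move_arm(linear=[[0,0,0],[0,0,0],[0,0,0],[0,0,0]], twist=[[0,0,0],[0,0,0],[0,0,0],[0,0,0]], jaw=[0.2,1,1,1])

```text
clock: 3.7
ee_pos: [0.4812, 0.3098, 0.0058]
orientation: [3.137, 0.006, 3.127]
force: [0.1, 0.1, 3.3]
gripper_width: 0.503
```

Run:
```python
from h import *
delta([.4785,.3073,.010],179)
```

```text
now [0.4812 0.3098 0.0058] [179.73   0.35 179.18] F [0.1 0.1 3.3] w 0.503
linear [ 0.0131 -0.0124 -0.0211] mm 6 twist [0.0022 0.0029 0.0015] deg 0.5
```

Emit:
move_arm(linear=[[0,0,-0.2],[0,0,-0.45],[0,0,-0.7],[0,0,-0.8],[0,0,-0.8]], twist=[[0,0,0],[0,0,0],[0,0,0],[0,0,-0.07],[0,0,-0.14]], jaw=[1,1,1,1,1])

```text
clock: 4.2
ee_pos: [0.4814, 0.3102, 0.1695]
orientation: [3.136, 0.013, -2.857]
force: [-0.2, -0.1, -3.2]
gripper_width: 0.501
```

Run:
```python
from h import *
im=arm.grab_frame('wrist')
cv2.imwrite("pics/w4.png",im)
im=cv2.imread('pics/wrist0.png');zoom(im,140,110,160,130,5,'pics/w0z.png')
delta([.46,.02,.20],-100)
```

```text
now [0.4803 0.3095 0.167 ] [ 179.74    0.52 -163.28] F [-0.2 -0.7 -3.7] w 0.495
linear [ 0.5124 -1.3562 -0.1755] mm 292 twist [-5.000e-04  5.100e-03 -5.273e-01] deg 63.3
```

View pics/w4.png

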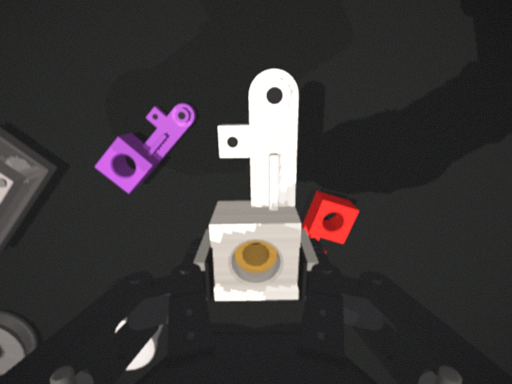

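View pics/w0z.png

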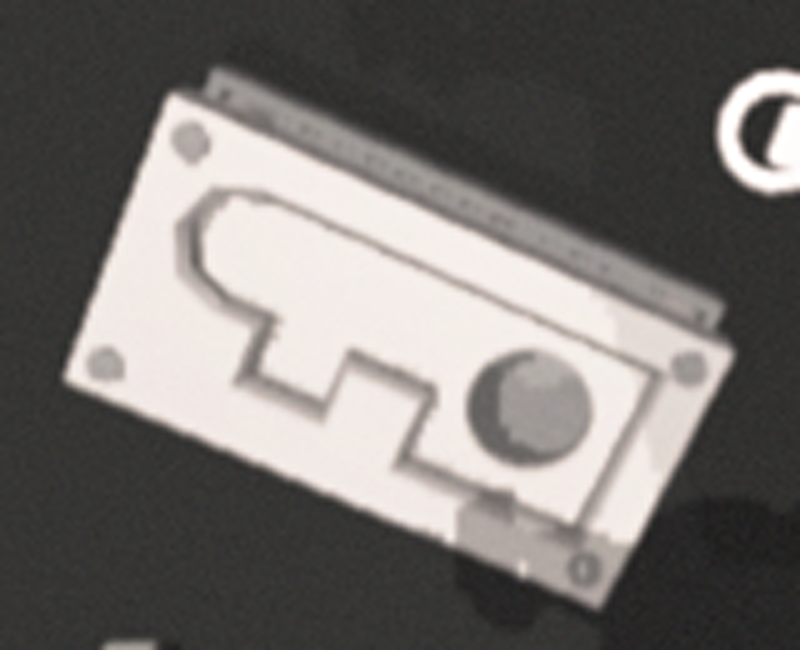

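```bash
cat >> h.py <<'E'
def fit2(M,W):
    M=np.array(M,float);W=np.array(W,float)[:,:2]
    m=M.mean(0);w=W.mean(0);H=(M-m).T@(W-w);a=np.arctan2(H[0,1]-H[1,0],H[0,0]+H[1,1])
    Rm=np.array([[np.cos(a),-np.sin(a)],[np.sin(a),np.cos(a)]]);t=w-Rm@m
    return t,np.degrees(a),(M@Rm.T+t-W)
E
python3 - <<'E'
from h import *
st=dict(ee_pos=np.array([5.49486104e-01, 7.37300291e-05, 2.30389740e-01]),orientation=np.array([ 3.13965217e+00, -7.27507057e-05, -1.57085527e+00]))
w=cam('wrist',st)
z=np.array([(172,92),(735,350),(602,608),(65,380)])/5+[140,110]-.4
W=ray(w,z,.058)
M=np.array([(110,-40),(-40,-40),(-40,40),(110,40)])/1e3
t,a,r=fit2(M,W);print(t,a,np.round(r*1e3,1))
h=ray(w,np.array((530,408))/5+[140,110]-.4,.048);print(h)
E
```

```text
[0.56096869 0.02946128] -25.144270305098694 [[ 1.2 -2.3]
 [-2.7 -0.5]
 [-0.9  2.1]
 [ 2.4  0.7]]
[[0.56114066 0.02893998 0.048     ]]
```

Emit:
move_arm(linear=[[0,-0.2,0],[0,-0.4,0],[0,-0.6,0],[0,-0.8,0],[0,-1,0]], twist=[[0,0,-0.07],[0,0,-0.14],[0,0,-0.21],[0,0,-0.28],[0,0,-0.35]], jaw=[1,1,1,1,1])

```text
clock: 4.75
ee_pos: [0.5369, 0.117, 0.1645]
orientation: [-3.141, 0.008, -2.116]
force: [0.8, 0.7, -3.7]
gripper_width: 0.5
```

Run:
```python
from h import *
delta([.561,.029,.16],-25)
```

```text
now [0.5369 0.117  0.1645] [-179.98    0.44 -121.25] F [ 0.8  0.7 -3.7] w 0.5
linear [ 0.3138 -0.3313  0.0203] mm 91 twist [-0.0032  0.0026 -0.8021] deg 96.3
```

Emit:
move_arm(linear=[[0.08,-0.08,0],[0.15,-0.16,0],[0.23,-0.24,0],[0.31,-0.33,0],[0.31,-0.33,0]], twist=[[0,0,-0.07],[0,0,-0.14],[0,0,-0.21],[0,0,-0.28],[0,0,-0.35]], jaw=[1,1,1,1,1])

```text
clock: 5.25
ee_pos: [0.5605, 0.0273, 0.1622]
orientation: [-3.14, 0.005, -1.383]
force: [0.4, 0.6, -2.9]
gripper_width: 0.5
```

Emit:
move_arm(linear=[[0,0,0],[0,0,0],[0,0,0],[0,0,0],[0,0,0]], twist=[[0,0,-0.07],[0,0,-0.14],[0,0,-0.21],[0,0,-0.28],[0,0,-0.35]], jaw=[1,1,1,1,1])

```text
clock: 5.75
ee_pos: [0.5594, 0.0272, 0.1603]
orientation: [-3.139, 0.006, -0.648]
force: [-0.3, -0.6, -2.1]
gripper_width: 0.501
```

Run:
```python
from h import *
delta([.561,.029,.13],-25)
```

```text
now [0.5594 0.0272 0.1603] [-179.86    0.32  -37.11] F [-0.3 -0.6 -2.1] w 0.501
linear [ 0.002  -0.0116  0.1518] mm 30 twist [-0.0014  0.0025 -0.1009] deg 12.1
```

Emit:
move_arm(linear=[[0.002,-0.012,0.05],[0.002,-0.012,0.1],[0.002,-0.012,0.1],[0.002,-0.012,0.1]], twist=[[0,0,-0.07],[0,0.002,-0.1],[0,0.002,-0.1],[0,0.002,-0.1]], jaw=[1,1,1,1])

```text
clock: 6.15
ee_pos: [0.5604, 0.0289, 0.1395]
orientation: [-3.14, 0.003, -0.442]
force: [0.0, -0.1, -2.1]
gripper_width: 0.499
```

Run:
```python
from h import *
st=arm.state();np.save('st5.npy',np.r_[st['ee_pos'],st['orientation']])
cv2.imwrite("pics/w5.png",arm.grab_frame('wrist'))
s=arm.grab_frame('side');cv2.imwrite("pics/s5.png",s);zoom(s,190,120,120,110,6,'pics/s5z.png')
delta([.561,.029,.13],-25)
```

```text
now [0.5612 0.029  0.1405] [-1.7983e+02  4.0000e-02 -2.5240e+01] F [-0.1  0.7 -2.8] w 0.503
linear [-0.0008  0.0004  0.0527] mm 11 twist [-0.0015  0.0003 -0.002 ] deg 0.3
```

View pics/w5.png

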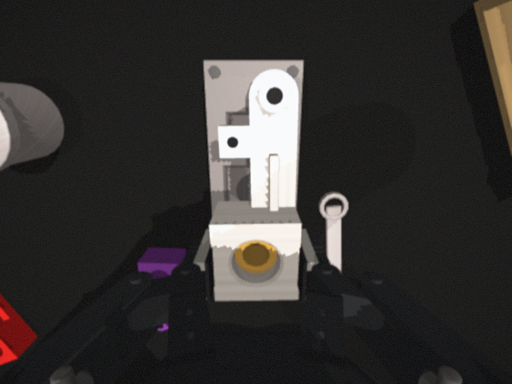

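View pics/s5z.png

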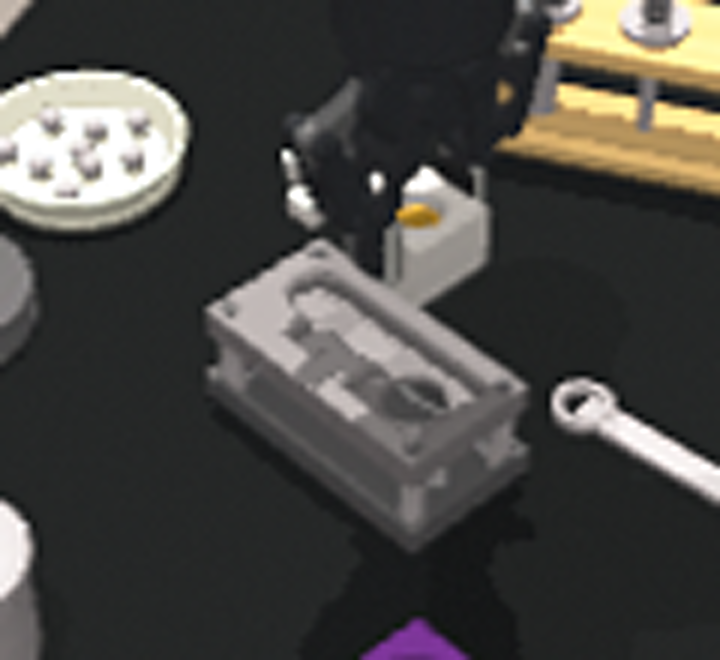

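Run:
```python
from h import *
im=cv2.imread('pics/w5.png');zoom(im,190,50,125,260,3,'pics/w5z.png')
zoom(im,195,50,120,100,6.5,'pics/w5y.png')
```

```text
(no output)
```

View pics/w5z.png

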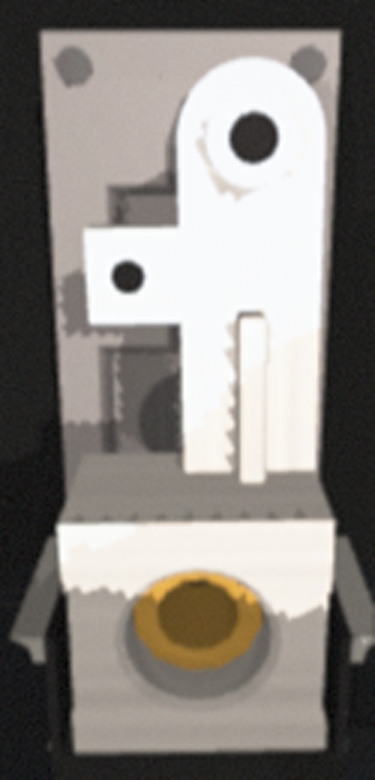

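View pics/w5y.png

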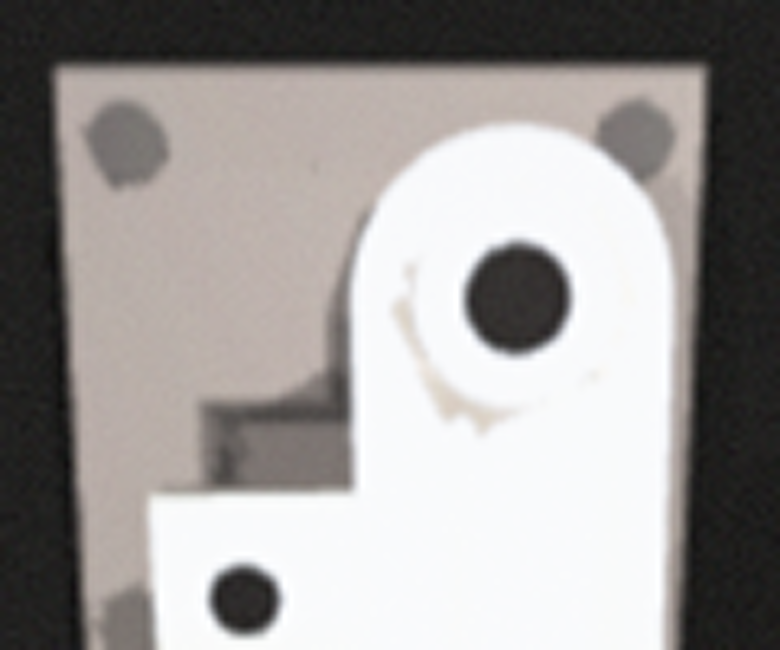

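Run:
```python
from h import *
st=st_of(np.load('st5.npy'));w=cam('wrist',st);z0=st['ee_pos'][2];und=z0-.0058
o=.4
A=ray(w,np.array([(203.2,60.0),(303.9,59.85),(207.8,148.5),(300.1,142.3),(212,206.7)])-o,.058)[:,:2]
ang=lambda v:np.degrees(np.arctan2(v[1],v[0]))
print('deck w',np.linalg.norm(A[0]-A[1]),'ang front',ang(A[0]-A[1])-90,'left',ang(A[0]-A[4]),ang(A[0]-A[2]),'right',ang(A[1]-A[3]))
a=-25.1
for a in(-25.1,-25.5):
  u=np.array([np.cos(np.radians(a)),np.sin(np.radians(a))])
  m=(A[0]+A[1])/2;print('nest origin',a,m-.110*u)
H=ray(w,np.array([(209,224),(301.7,223.3),(215,300.7),(299,300)])-o,und+.032)[:,:2]
B=ray(w,(256.3-o,262.7-o),und+.032)[0,:2];T=ray(w,(274.5-o,95.7-o),und+.016)[0,:2]
print('hub',H.mean(0),B,'tip',T,np.linalg.norm(T-B),'yaw',ang(T-B)+7.125, ang(H[0]-H[2]),ang(H[1]-H[3]),'sizes',np.linalg.norm(H[0]-H[1]),np.linalg.norm(H[2]-H[3]),np.linalg.norm(H[0]-H[2]))
print(st)
```

```text
deck w 0.07666497699761718 ang front -25.259649211296008 left -25.041638073594523 -25.546785285777023 right -25.042333095725425
nest origin -25.1 [0.56014897 0.03090036]
nest origin -25.5 [0.56047716 0.03159465]
hub [0.56119863 0.02850097] [0.56184064 0.02813129] tip [ 0.63023193 -0.01359688] 0.08011622780715788 yaw -24.263982975858042 -24.358217137598484 -24.120259604925753 sizes 0.04432539196978509 0.044509787369312805 0.04468470903174839
{'ee_pos': array([0.56041373, 0.02885559, 0.13950553]), 'orientation': array([-3.14002574e+00,  2.59584302e-03, -4.41618541e-01])}
```

```bash
cat >> h.py <<'E'
K1=0.0
def und(c,uv,k1=None):
    k1=K1 if k1 is None else k1
    K=np.array([[c[0],0,c[1]],[0,c[0],c[2]],[0,0,1.]])
    q=cv2.undistortPoints(np.atleast_2d(uv).astype(float).reshape(-1,1,2),K,np.array([k1,0,0,0.]),P=K)
    return q[:,0]
E
python3 - <<'E'
from h import *
st0=dict(ee_pos=np.array([5.49486104e-01, 7.37300291e-05, 2.30389740e-01]),orientation=np.array([ 3.13965217e+00, -7.27507057e-05, -1.57085527e+00]))
w0=cam('wrist',st0)
z=np.array([(172,92),(735,350),(602,608),(65,380)])/5+[140,110]-.4
M=np.array([(110,-40),(-40,-40),(-40,40),(110,40)])/1e3
st=st_of(np.load('st5.npy'));w=cam('wrist',st);u=st['ee_pos'][2]-.0058
ang=lambda v:np.degrees(np.arctan2(v[1],v[0]))
for k in(0,-.1,-.15,-.2,-.25,-.3):
    t,a,r=fit2(M,ray(w0,und(w0,z,k),.058))
    A=ray(w,und(w,np.array([(203.2,60.0),(303.9,59.85),(212,206.7),(300.1,142.3)])-.4,k),.058)[:,:2]
    al=(ang(A[0]-A[1])-90+ang(A[0]-A[2]))/2
    n=(A[0]+A[1])/2-.11*np.array([np.cos(np.radians(al)),np.sin(np.radians(al))])
    B=ray(w,und(w,np.array([(256.3,262.7)])-.4,k),u+.032)[0,:2];T=ray(w,und(w,np.array([(274.5,95.7)])-.4,k),u+.016)[0,:2]
    H=ray(w,und(w,np.array([(209,224),(301.7,223.3),(215,300.7),(299,300)])-.4,k),u+.032)[:,:2]
    print(k,np.round(t*1e3,1),round(a,2),'rms',np.round(np.sqrt((r**2).mean())*1e3,2),'| w',np.round(np.linalg.norm(A[0]-A[1])*1e3,1),'nest',np.round(n*1e3,1),round(al,2),'hub',np.round(B*1e3,1),np.round(H.mean(0)*1e3,1),np.round(np.linalg.norm(T-B)*1e3,1),round(ang(T-B)+7.125,2),np.round(np.linalg.norm(H[0]-H[2])*1e3,1))
E
```

```text
0 [561.9  30.8] -25.14 rms 1.72 | w 76.7 nest [560.2  31. ] -25.15 hub [561.8  28.1] [561.2  28.5] 80.1 -24.26 44.7
-0.1 [562.7  30.6] -25.1 rms 1.12 | w 78.6 nest [562.4  29.6] -24.97 hub [561.5  28.3] [560.5  28.8] 81.0 -24.27 46.1
-0.15 [563.2  30.4] -25.09 rms 0.86 | w 79.7 nest [563.7  28.8] -24.87 hub [561.4  28.3] [560.1  29. ] 81.5 -24.27 46.9
-0.2 [563.6  30.3] -25.07 rms 0.71 | w 80.9 nest [565.1  28. ] -24.76 hub [561.2  28.4] [559.7  29.2] 81.9 -24.28 47.8
-0.25 [564.1  30.1] -25.05 rms 0.77 | w 82.3 nest [566.7  27. ] -24.64 hub [561.1  28.5] [559.2  29.4] 82.4 -24.28 48.7
-0.3 [564.6  30. ] -25.02 rms 1.02 | w 83.9 nest [568.6  25.9] -24.51 hub [560.9  28.6] [558.7  29.7] 83.0 -24.29 49.7
```

Emit:
move_arm(linear=[[0.009,-0.008,0.15],[0.009,-0.008,0.3],[0.009,-0.008,0.35],[0.009,-0.008,0.35]], twist=[[0,0,0.006],[-0.001,0,0.006],[-0.001,0,0.006],[-0.001,0,0.006]], jaw=[1,1,1,1])

```text
clock: 6.65
ee_pos: [0.5626, 0.0295, 0.0695]
orientation: [3.14, 0.003, -0.454]
force: [-0.2, -0.7, -1.8]
gripper_width: 0.499
```

Run:
```python
from h import *
st=arm.state();np.save('st6.npy',np.r_[st['ee_pos'],st['orientation']])
im=arm.grab_frame('wrist');cv2.imwrite("pics/w6.png",im);zoom(im,160,0,190,220,3.5,'pics/w6z.png')
delta([.563,.03,.065],-25)
```

```text
now [0.5639 0.0297 0.0711] [-1.7997e+02  2.0000e-02 -2.5970e+01] F [ 0.8 -0.4 -2.4] w 0.497
linear [-0.0046  0.0007  0.0306] mm 6 twist [-0.0002  0.0001 -0.0081] deg 1.0
```

View pics/w6.png

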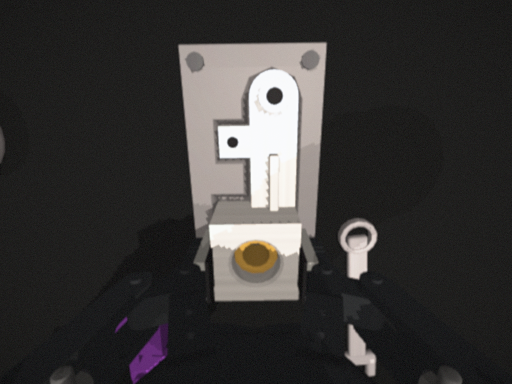

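View pics/w6z.png

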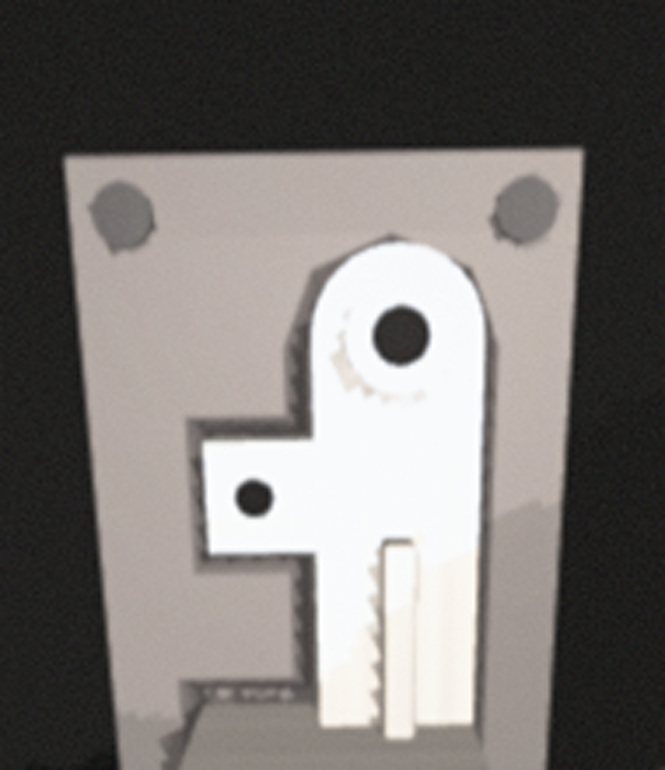

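Run:
```python
from h import *
st=st_of(np.load('st6.npy'));w=cam('wrist',st);z0=st['ee_pos'][2]
ang=lambda v:np.degrees(np.arctan2(v[1],v[0]))
Z=lambda l:np.array(l,float)/3.5+[160,0]-.36
for k in(0,-.05,-.1,-.17):
  for dz in(0,-.004):
    u=z0-.0058+dz
    D=ray(w,und(w,Z([(66,156),(583,149),(187,420),(195,572),(118,766),(547,766)]),k),.058)[:,:2]
    # arm: bar left edge, tab top/bottom left corners at top z=10, tip hole z16
    A=ray(w,und(w,Z([(203,443),(209,553)]),k),u+.010)[:,:2]
    T=ray(w,und(w,Z([(401,335)]),k),u+.016)[0,:2]
    B=ray(w,und(w,np.array([(256.3,262.7)])-.4,k),u+.032)[0,:2]
    arm_yaw=ang(T-B)+7.125
    tx=D[0]-D[1];nyaw=ang(tx)-90
    ye=[ang(D[0]-D[4]),ang(D[1]-D[5])]
    ny=np.mean([nyaw]+ye);U=np.array([[np.cos(np.radians(ny)),np.sin(np.radians(ny))],[-np.sin(np.radians(ny)),np.cos(np.radians(ny))]])
    m=(D[0]+D[1])/2
    f=lambda p:np.round(((p-m)@U.T+[.11,0])*1e3,1)  # coordinates in nest frame
    print(k,dz,'w',np.round(np.linalg.norm(tx)*1e3,1),'nyaw',np.round([nyaw]+ye,2),'arm',round(arm_yaw,2),'L',np.round(np.linalg.norm(T-B)*1e3,1),'tip(80,-10)',f(T),'hub',f(B),'tab(66,18)(50,18)',f(A[0]),f(A[1]),'cut(70.8,22.8)(45.2,22.8)',f(D[2]),f(D[3]))
```

```text
0 0 w 76.0 nyaw [-25.32 -25.68 -25.07] arm -25.04 L 80.1 tip(80,-10) [ 84.1 -10.1] hub [ 4.6 -0.6] tab(66,18)(50,18) [69.8 18. ] [53.7 18. ] cut(70.8,22.8)(45.2,22.8) [72.1 22.5] [47.3 22.7]
0 -0.004 w 76.0 nyaw [-25.32 -25.68 -25.07] arm -25.01 L 82.8 tip(80,-10) [ 84.2 -10.3] hub [ 1.9 -0.6] tab(66,18)(50,18) [69.5 18.5] [52.9 18.5] cut(70.8,22.8)(45.2,22.8) [72.1 22.5] [47.3 22.7]
-0.05 0 w 77.3 nyaw [-25.34 -25.38 -25.36] arm -25.04 L 80.5 tip(80,-10) [ 83.  -10.1] hub [ 3.1 -0.6] tab(66,18)(50,18) [68.6 18. ] [52.4 18. ] cut(70.8,22.8)(45.2,22.8) [71.  22.6] [46.1 22.7]
-0.05 -0.004 w 77.3 nyaw [-25.34 -25.38 -25.36] arm -25.02 L 83.3 tip(80,-10) [ 83.1 -10.4] hub [ 0.4 -0.6] tab(66,18)(50,18) [68.3 18.6] [51.6 18.5] cut(70.8,22.8)(45.2,22.8) [71.  22.6] [46.1 22.7]
-0.1 0 w 78.7 nyaw [-25.36 -25.04 -25.68] arm -25.04 L 81.0 tip(80,-10) [ 81.8 -10.2] hub [ 1.4 -0.6] tab(66,18)(50,18) [67.2 18.1] [51. 18.] cut(70.8,22.8)(45.2,22.8) [69.7 22.7] [44.6 22.7]
-0.1 -0.004 w 78.7 nyaw [-25.36 -25.04 -25.68] arm -25.02 L 83.7 tip(80,-10) [ 81.9 -10.5] hub [-1.2 -0.6] tab(66,18)(50,18) [66.9 18.6] [50.2 18.6] cut(70.8,22.8)(45.2,22.8) [69.7 22.7] [44.6 22.7]
-0.17 0 w 81.1 nyaw [-25.39 -24.48 -26.2 ] arm -25.05 L 81.6 tip(80,-10) [ 79.8 -10.3] hub [-1.3 -0.7] tab(66,18)(50,18) [65.  18.1] [48.5 18. ] cut(70.8,22.8)(45.2,22.8) [67.4 22.8] [42.2 22.7]
-0.17 -0.004 w 81.1 nyaw [-25.39 -24.48 -26.2 ] arm -25.02 L 84.4 tip(80,-10) [ 79.9 -10.6] hub [-3.9 -0.6] tab(66,18)(50,18) [64.6 18.7] [47.7 18.6] cut(70.8,22.8)(45.2,22.8) [67.4 22.8] [42.2 22.7]
```

Run:
```python
from h import *
st=st_of(np.load('st6.npy'));w=cam('wrist',st);z0=st['ee_pos'][2]
ang=lambda v:np.degrees(np.arctan2(v[1],v[0]))
Z=lambda l:np.array(l,float)/3.5+[160,0]-.36
a=np.radians(-25.3);U=np.array([[np.cos(a),np.sin(a)],[-np.sin(a),np.cos(a)]])
for k in(0,-.05,-.1):
  for zd in(.058,.054,.050):
    u=z0-.0058
    D=ray(w,und(w,Z([(66,156),(583,149),(187,420),(195,572),(118,766),(547,766)]),k),zd)[:,:2]@U.T*1e3
    A=ray(w,und(w,Z([(203,443),(209,553)]),k),u+.010)[:,:2]@U.T*1e3
    T=ray(w,und(w,Z([(401,335)]),k),u+.016)[0,:2]@U.T*1e3
    print(k,zd,'w',D[0,1]-D[1,1],'cut len',D[2,0]-D[3,0],'tab-cut x',A[:,0].mean()-D[2:4,0].mean(),'y(want -4.8)',A[:,1].mean()-D[2:4,1].mean(),'deckedge-tip(30)',D[:2,0].mean()-T[0],'tip-mid y',T[1]-D[:2,1].mean())
```

```text
0 0.058 w 76.03620039797897 cut len 24.75583161362806 tab-cut x 2.029471957375449 y(want -4.8) -4.613067051417147 deckedge-tip(30) 25.90892626236098 tip-mid y -10.051323396912437
0 0.054 w 78.00809747073706 cut len 25.397840967555567 tab-cut x 2.594306068920673 y(want -4.8) -5.230067477004752 deckedge-tip(30) 26.647364642874663 tip-mid y -10.081133148246806
0 0.05 w 79.97999454349517 cut len 26.039850321483073 tab-cut x 3.1591401804657835 y(want -4.8) -5.847067902592357 deckedge-tip(30) 27.385803023388235 tip-mid y -10.110942899581232
-0.05 0.058 w 77.30699232696665 cut len 24.906942282162277 tab-cut x 2.001175867171469 y(want -4.8) -4.63372626814089 deckedge-tip(30) 26.960829073423724 tip-mid y -10.12136263862277
-0.05 0.054 w 79.31184568727909 cut len 25.552870488996405 tab-cut x 2.5633985128547465 y(want -4.8) -5.252489861262063 deckedge-tip(30) 27.733449524820685 tip-mid y -10.151585851676543
-0.05 0.05 w 81.31669904759167 cut len 26.19879869583076 tab-cut x 3.125621158537797 y(want -4.8) -5.871253454383293 deckedge-tip(30) 28.506069976217418 tip-mid y -10.181809064730317
-0.1 0.058 w 78.73988656837537 cut len 25.062753960776263 tab-cut x 1.9717531754135962 y(want -4.8) -4.655073874685456 deckedge-tip(30) 28.170464882505144 tip-mid y -10.1962073931021
-0.1 0.054 w 80.78190012271932 cut len 25.71272293492052 tab-cut x 2.5312971546144354 y(want -4.8) -5.275641401020607 deckedge-tip(30) 28.981627060891583 tip-mid y -10.22691400543431
-0.1 0.05 w 82.82391367706319 cut len 26.36269190906478 tab-cut x 3.0908411338152746 y(want -4.8) -5.896208927355815 deckedge-tip(30) 29.792789239278022 tip-mid y -10.257620617766577
```

Run:
```python
from h import *
for i in range(8):
    s=arm.state();print(np.round(s['ee_pos']*1e3,1),np.round(np.degrees(s['orientation']),2),np.round(s['force'],1));arm.grab_frame('side')
```

```text
[563.9  29.7  71.1] [-1.7997e+02  2.0000e-02 -2.5970e+01] [ 0.8 -0.4 -2.4]
[564.6  29.9  72.1] [-1.7989e+02 -8.0000e-02 -2.5960e+01] [ 0.2 -0.4 -1.3]
[564.9  30.   72.4] [-1.7985e+02 -1.1000e-01 -2.5960e+01] [ 0.7 -0.4 -2.2]
[564.8  30.1  72.4] [-1.7983e+02 -1.2000e-01 -2.5960e+01] [-0.4  0.8 -2.7]
[564.6  30.1  72.2] [-1.7984e+02 -1.0000e-01 -2.5960e+01] [ 0.8 -0.5 -2.5]
[564.4  30.1  72. ] [-1.7985e+02 -7.0000e-02 -2.5960e+01] [-0.1 -0.7 -3. ]
[564.2  30.   71.7] [-1.7987e+02 -5.0000e-02 -2.5960e+01] [ 0.7 -0.1 -3.1]
[564.   30.   71.4] [-1.7989e+02 -3.0000e-02 -2.5960e+01] [-0.4 -0.1 -2.7]
```

Run:
```python
from h import *
delta([.5607,.0304,.0685],-26.3)
```

```text
now [0.5638 0.03   0.0712] [-179.9    -0.    -25.96] F [ 0.2  0.3 -3.1] w 0.501
linear [-0.015   0.0049  0.0134] mm 4 twist [-0.0008 -0.      0.0028] deg 0.4
```

Emit:
move_arm(linear=[[-0.015,0.005,0.013],[-0.015,0.005,0.013],[-0.015,0.005,0.013],[-0.015,0.005,0.013],[-0.015,0.005,0.013]], twist=[[0,0,0.003],[0,0,0.003],[0,0,0.003],[0,0,0.003],[0,0,0.003]], jaw=[1,1,1,1,1])

```text
clock: 7.6
ee_pos: [0.5608, 0.0304, 0.0686]
orientation: [-3.14, -0.0, -0.459]
force: [-0.2, -0.4, -2.0]
gripper_width: 0.499
```

Run:
```python
from h import *
st=arm.state();np.save('st7.npy',np.r_[st['ee_pos'],st['orientation']])
im=arm.grab_frame('wrist');cv2.imwrite("pics/w7.png",im);zoom(im,160,0,190,220,3.5,'pics/w7z.png')
delta([.5607,.0304,.0538],-26.3)
```

```text
now [0.5608 0.0304 0.0686] [-1.799e+02 -1.000e-02 -2.632e+01] F [-0.1  1.2 -3. ] w 0.498
linear [-0.0003  0.0002  0.074 ] mm 15 twist [-0.0008 -0.0001 -0.0002] deg 0.1
```

View pics/w7z.png

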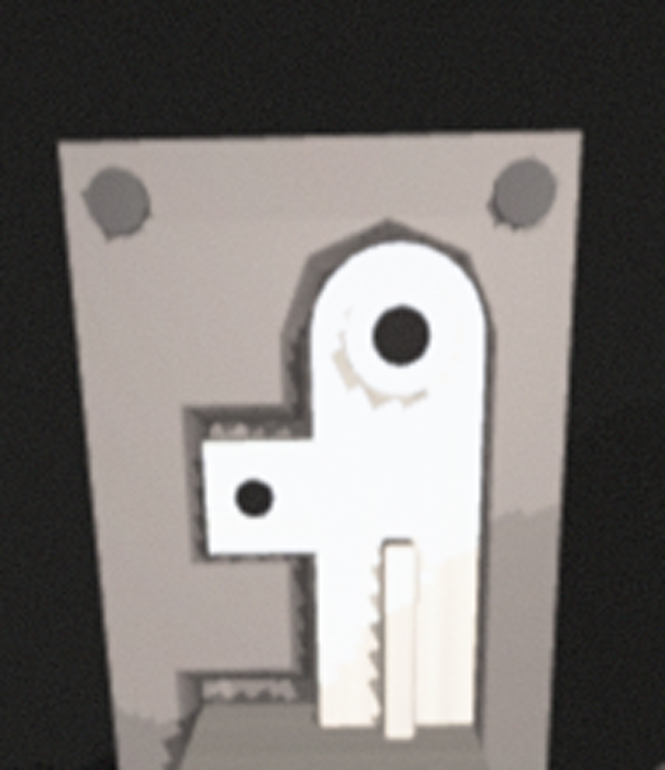

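Emit:
move_arm(linear=[[0,0,0.02],[0,0,0.04],[0,0,0.05],[0,0,0.05]], twist=[[0,0,0],[0,0,0],[0,0,0],[0,0,0]], jaw=[1,1,1,1])

```text
clock: 8.05
ee_pos: [0.5604, 0.0303, 0.058]
orientation: [-3.141, 0.001, -0.459]
force: [-0.3, -0.4, -3.4]
gripper_width: 0.496
```

Run:
```python
from h import *
im=arm.grab_frame('wrist');cv2.imwrite("pics/w8.png",im);zoom(im,160,0,190,220,3.5,'pics/w8z.png')
delta([.5607,.0304,.0538],-26.3)
```

```text
now [0.5606 0.0303 0.0583] [-1.7993e+02  2.0000e-02 -2.6320e+01] F [ 0.9  0.2 -3.6] w 0.5
linear [ 0.0003 -0.0006  0.0224] mm 4 twist [-0.0006  0.0002 -0.0001] deg 0.1
```

View pics/w8z.png

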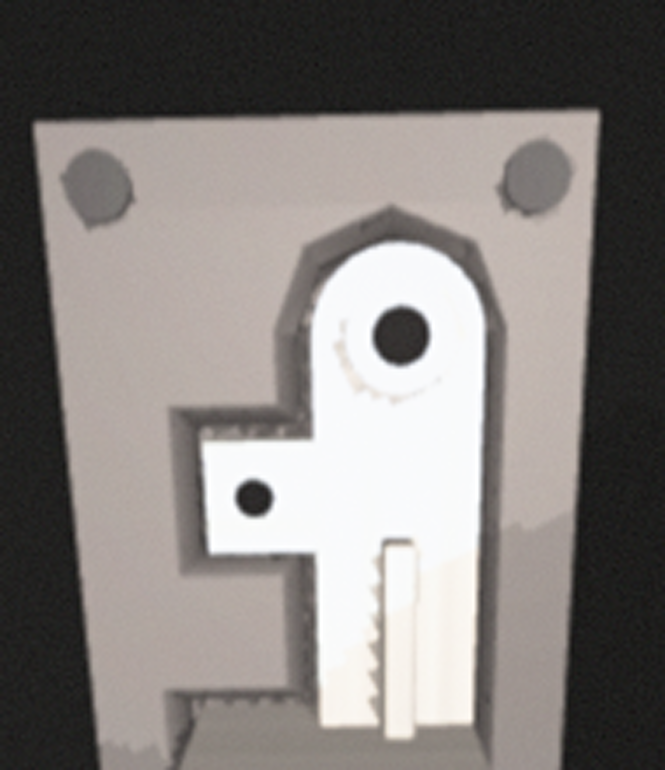

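Emit:
move_arm(linear=[[0,0,0.01],[0,0,0.02],[0,0,0.025],[0,0,0.025]], twist=[[0,0,0],[0,0,0],[0,0,0],[0,0,0]], jaw=[1,1,1,1])

```text
clock: 8.5
ee_pos: [0.5611, 0.0304, 0.0562]
orientation: [-3.14, -0.002, -0.458]
force: [-7.0, 2.0, 15.1]
gripper_width: 0.499
```

Run:
```python
from h import *
im=arm.grab_frame('wrist');cv2.imwrite("pics/w9.png",im);zoom(im,160,0,190,220,3.5,'pics/w9z.png')
delta([.5607,.0304,.0538],-26.3)
```

```text
now [0.5611 0.0303 0.0562] [-1.7989e+02 -1.1000e-01 -2.6260e+01] F [-7.7  1.2 16.3] w 0.498
linear [-0.0018  0.0006  0.0119] mm 2 twist [-0.0009 -0.0009  0.0003] deg 0.2
```

View pics/w9z.png

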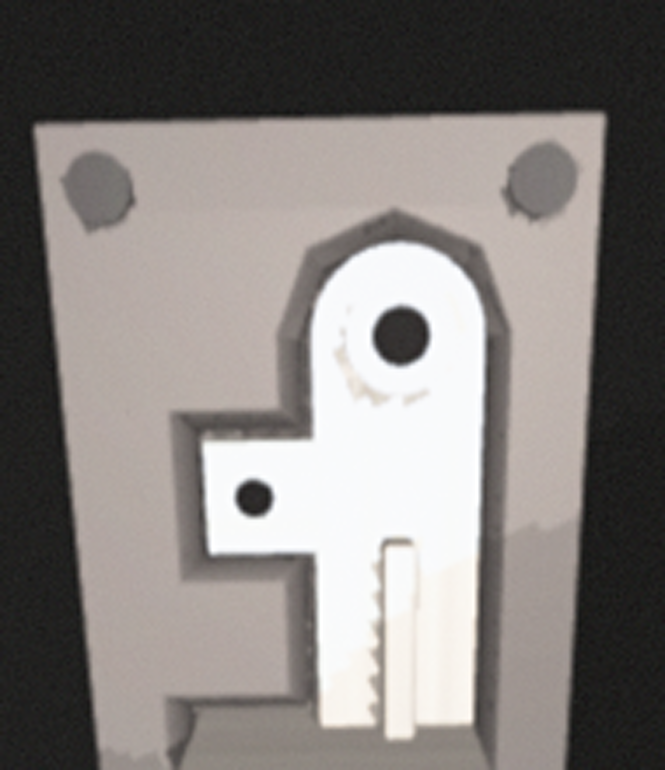

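Run:
```python
from h import *
s=arm.grab_frame('side');zoom(s,200,140,100,90,8,'pics/s9z.png')
s=arm.grab_frame('scene');zoom(s,220,180,80,80,8,'pics/c9z.png')
s=arm.state();print(s['ee_pos'],s['force'],s['wrist_torque'])
```

```text
[0.56106503 0.0303346  0.05619406] [-7.12867695  1.67532061 15.33934827] [ 0.42899598  2.77361481 -0.00669561]
```

View pics/s9z.png

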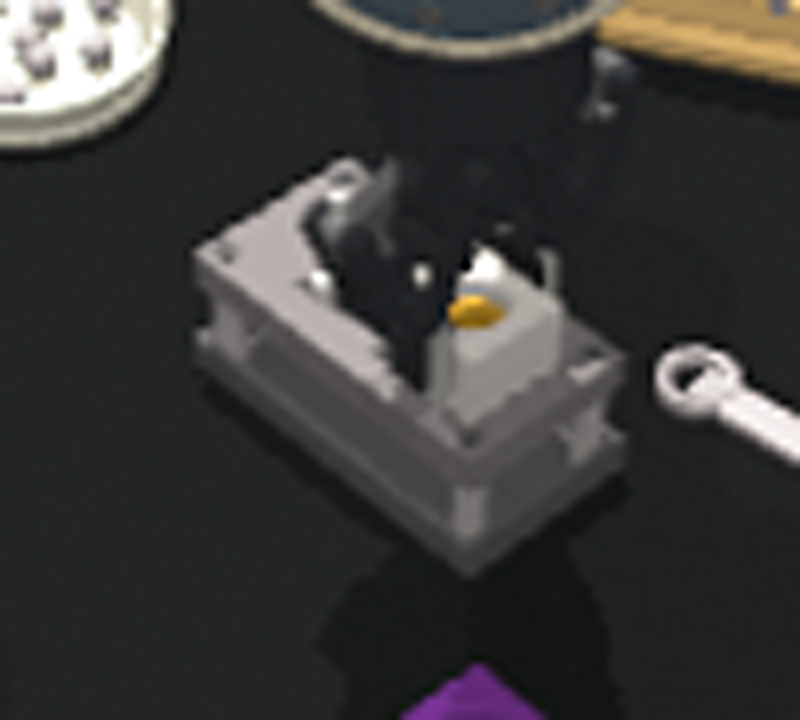

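View pics/c9z.png

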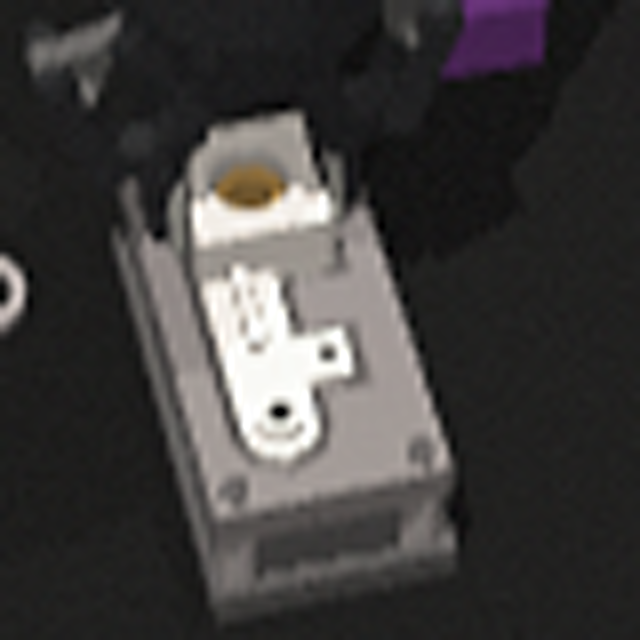

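Emit:
move_arm(linear=[[0,0,-0.005],[0,0,-0.005],[0,0,-0.005],[0,0,-0.01],[0,0,-0.01]], twist=[[0,0,0],[0,0,0],[0,0,0],[0,0,0],[0,0,0]], jaw=[1,-0.2,-0.2,-0.2,-0.2])

```text
clock: 9.15
ee_pos: [0.5612, 0.0303, 0.0581]
orientation: [-3.14, -0.002, -0.458]
force: [-0.5, 0.0, 0.7]
gripper_width: 0.603
```

Run:
```python
from h import *
im=arm.grab_frame('wrist');cv2.imwrite("pics/w10.png",im);zoom(im,160,0,190,220,3.5,'pics/w10z.png')
delta([.5607,.0304,.0538],-26.3)
```

```text
now [0.5612 0.0303 0.0581] [-1.7989e+02 -1.1000e-01 -2.6260e+01] F [ 0.6 -0.1 -0.1] w 0.598
linear [-0.0024  0.0006  0.0215] mm 4 twist [-0.0009 -0.0009  0.0003] deg 0.2
```

View pics/w10.png

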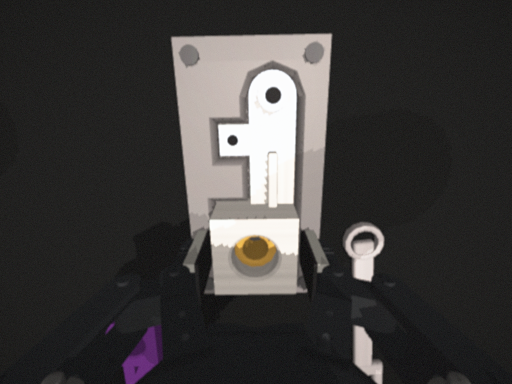

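View pics/w10z.png

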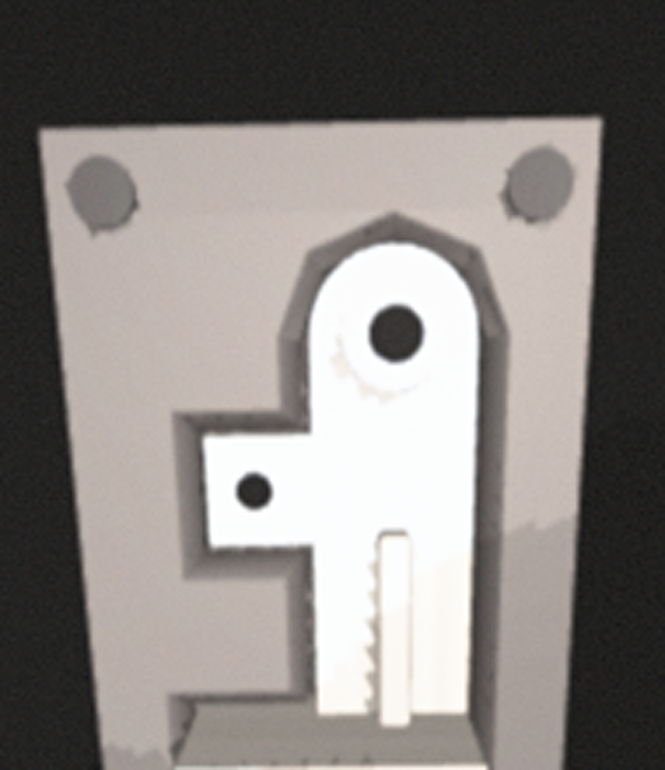

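Emit:
move_arm(linear=[[0,0,-0.05],[0,0,-0.25],[0,0,-0.5],[0,0,-0.6],[0,0,-0.6]], twist=[[0,0,0],[0,0,0],[0,0,0],[0,0,0],[0,0,0]], jaw=[-0.7,-1,-1,-1,-1])

```text
clock: 9.7
ee_pos: [0.5632, 0.0304, 0.1832]
orientation: [-3.134, -0.009, -0.458]
force: [-0.4, 0.3, 0.1]
gripper_width: 1.0
```

Run:
```python
from h import *
st=arm.state();np.save('st11.npy',np.r_[st['ee_pos'],st['orientation']])
im=arm.grab_frame('wrist');cv2.imwrite("pics/w11.png",im);zoom(im,190,40,140,200,4,'pics/w11z.png')
s=arm.grab_frame('side');zoom(s,200,140,100,90,8,'pics/s11z.png')
delta([.5607,.0304,.0538],-26.3)
```

```text
now [0.5608 0.0303 0.1786] [-1.7983e+02 -1.4000e-01 -2.6270e+01] F [-0.4 -0.2 -0.8] w 0.996
linear [-0.0023  0.0019  0.6242] mm 125 twist [-0.0014 -0.0012  0.0002] deg 0.2
```

View pics/w11z.png

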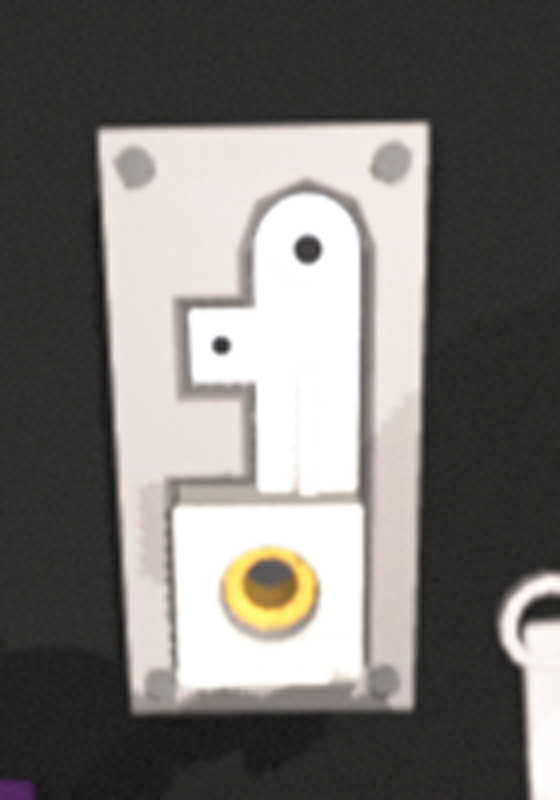

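View pics/s11z.png

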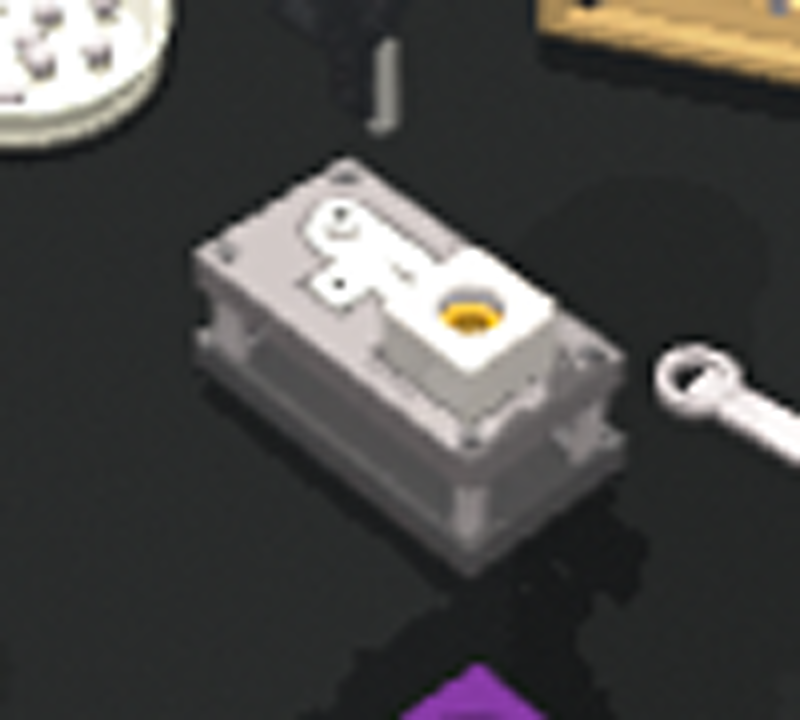

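Run:
```python
from h import *
w=cam('wrist',st_of(np.load('st11.npy')));c=lambda l:np.array(l,float)/4+[190,40]-.4
ang=lambda v:np.degrees(np.arctan2(v[1],v[0]))
for k in(0,-.05):
  B=ray(w,und(w,c([(270.5,590)]),k),.080)[0,:2]
  H=ray(w,und(w,c([(175,503),(363,503),(362,688),(178,686)]),k),.080)[:,:2]
  T=ray(w,und(w,c([(308,249)]),k),.064)[0,:2]
  print(B,H.mean(0),T,np.linalg.norm(T-B),ang(T-B)+7.1,[np.linalg.norm(H[i]-H[(i+1)%4]) for i in range(4)])
print(np.load('st11.npy'))
delta([.53,-.2,.24],-10)
```

```text
[0.56394612 0.02927019] [0.56236028 0.03032762] [ 0.63042909 -0.01310379] 0.07883869094024001 -25.412050564868245 [np.float64(0.04420899447842119), np.float64(0.04681672740400148), np.float64(0.04566412293044422), np.float64(0.046338927771432684)]
[0.56394612 0.02927018] [0.5623593  0.03032564] [ 0.63078427 -0.01333616] 0.0792630881539901 -25.415694428271124 [np.float64(0.044242392852955885), np.float64(0.04685421534082115), np.float64(0.04569837703140377), np.float64(0.04637126183763579)]
[ 0.56315761  0.03043482  0.18319423 -3.13440785 -0.0091273  -0.45808689]
now [0.5608 0.0303 0.1786] [-1.7983e+02 -1.4000e-01 -2.6270e+01] F [-0.4 -0.2 -0.8] w 0.996
linear [ 0.3722  1.1001 -0.3091] mm 240 twist [-0.0012 -0.0014 -0.1356] deg 16.3
```

Emit:
move_arm(linear=[[0.08,0.15,-0.1],[0.18,0.35,-0.2],[0.27,0.55,-0.3],[0.36,0.75,-0.3],[0.46,0.95,-0.3]], twist=[[0,0,-0.06],[0,0,-0.12],[0,0,-0.18],[0,0,-0.24],[0,0,-0.26]], jaw=[-1,-1,-1,-1,-1])

```text
clock: 10.3
ee_pos: [0.5584, -0.1823, 0.2378]
orientation: [-3.14, -0.003, 0.091]
force: [-0.1, -1.0, -0.4]
gripper_width: 1.0
```

Run:
```python
from h import *
delta([.55,-.24,.24],5)
```

```text
now [ 0.5584 -0.1823  0.2378] [-1.799e+02 -1.500e-01  5.190e+00] F [-0.1 -1.  -0.4] w 1.0
linear [-0.0681  0.2835 -0.0118] mm 58 twist [-0.0009 -0.0013  0.0015] deg 0.3
```

Emit:
move_arm(linear=[[-0.06,0.25,0],[-0.06,0.28,0],[-0.06,0.28,0],[-0.06,0.28,0]], twist=[[0,0,0],[0,0,0],[0,0,0],[0,0,0]], jaw=[-1,-1,-1,-1])

```text
clock: 10.7
ee_pos: [0.5513, -0.2385, 0.2366]
orientation: [-3.139, -0.001, 0.09]
force: [0.5, 0.4, -0.5]
gripper_width: 0.997
```

Run:
```python
from h import *
st=arm.state();np.save('st12.npy',np.r_[st['ee_pos'],st['orientation']])
im=arm.grab_frame('wrist');cv2.imwrite("pics/w12.png",im);zoom(im,190,50,140,250,3,'pics/w12z.png')
delta([.55,-.24,.24],5)
```

```text
now [ 0.5515 -0.2381  0.2369] [-1.7985e+02 -8.0000e-02  5.2400e+00] F [ 0.4 -0.9 -0.4] w 0.997
linear [-0.0083  0.0089 -0.0153] mm 4 twist [-0.0012 -0.0007  0.002 ] deg 0.3
```

View pics/w12.png

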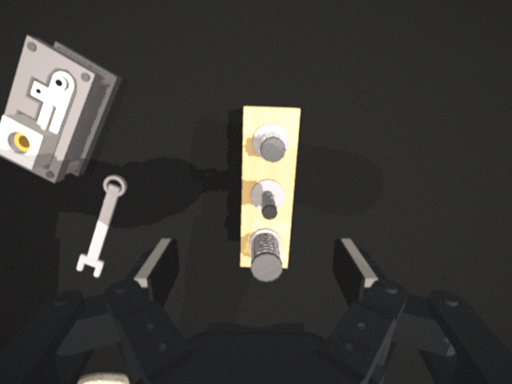

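Run:
```python
from h import *
w=cam('wrist',st_of(np.load('st12.npy')));im=cv2.imread('pics/w12.png')
zoom(im,230,95,80,195,4,'pics/w12z.png')
for n,p in(('mid',(272,149)),('thin',(269,211)),('thick',(266,267))): print(n,ray(w,p,.138))
C=ray(w,[(243,107),(300,108),(290,268),(241,266)],.082);print(C)
v=C[0]-C[3];print(np.degrees(np.arctan2(v[1],v[0])),np.linalg.norm(v),np.linalg.norm(C[0]-C[1]))
print('collars',ray(w,[(270,141),(267,195)],.088))
```

```text
mid [[ 0.59056496 -0.24912278  0.138     ]]
thin [[ 0.53009371 -0.2527991   0.138     ]]
thick [[ 0.46687919 -0.25633794  0.138     ]]
[[ 0.62337017 -0.21760946  0.082     ]
 [ 0.62781552 -0.27809952  0.082     ]
 [ 0.4306587  -0.29306889  0.082     ]
 [ 0.42779395 -0.22986718  0.082     ]]
3.5863178870755954 0.19595997330996637 0.06065318333286539
collars [[ 0.59102468 -0.24965797  0.088     ]
 [ 0.5292014  -0.25280017  0.088     ]]
```

View pics/w12z.png

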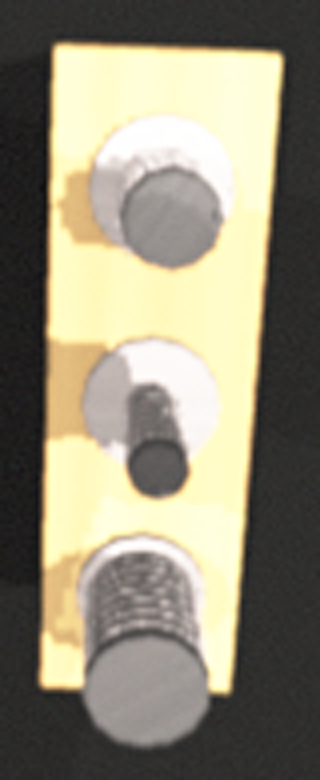

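Run:
```python
from h import *
delta([.5905,-.2495,.15],3.9)
```

```text
now [ 0.5515 -0.2381  0.2369] [-1.7985e+02 -8.0000e-02  5.2400e+00] F [ 0.4 -0.9 -0.4] w 0.997
linear [0.1883 0.0758 0.4348] mm 96 twist [-0.0012 -0.0007  0.0111] deg 1.3
```

Emit:
move_arm(linear=[[0.19,0.076,0.15],[0.19,0.076,0.43],[0.19,0.076,0.43],[0.19,0.076,0.43],[0.19,0.076,0.43]], twist=[[-0.001,-0.001,0.011],[-0.001,-0.001,0.011],[-0.001,-0.001,0.011],[-0.001,-0.001,0.011],[-0.001,-0.001,0.011]], jaw=[-1,-1,-1,-1,-1])

```text
clock: 11.25
ee_pos: [0.5922, -0.2496, 0.1544]
orientation: [3.139, -0.004, 0.07]
force: [0.8, 0.3, 1.0]
gripper_width: 0.998
```

Run:
```python
from h import *
st=arm.state()
im=arm.grab_frame('wrist');cv2.imwrite("pics/w13.png",im)
print(ray(cam('wrist',st),(256,220),.138))
delta([.5905,-.2495,.095],3.9)
```

```text
[[ 0.59769209 -0.2490579   0.138     ]]
now [ 0.5924 -0.2497  0.1548] [179.88  -0.27   3.98] F [ 0.2 -0.1  1.5] w 1.003
linear [-0.0106 -0.0024  0.2989] mm 60 twist [ 0.001  -0.0022  0.0007] deg 0.3
```

View pics/w13.png

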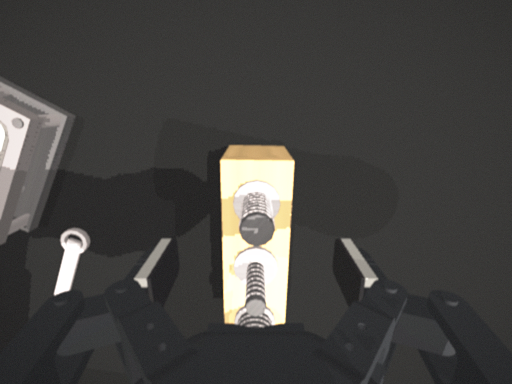

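Emit:
move_arm(linear=[[-0.007,-0.002,0.12],[-0.007,-0.002,0.24],[-0.007,-0.002,0.3],[-0.007,-0.002,0.3],[-0.007,-0.002,0.3]], twist=[[0,-0.002,0],[0,-0.002,0],[0,-0.002,0],[0,-0.002,0],[0,-0.002,0]], jaw=[-1,-1,-1,-1,0], newtons=80)

```text
clock: 11.8
ee_pos: [0.5921, -0.2499, 0.0967]
orientation: [3.138, -0.003, 0.07]
force: [0.9, 0.1, 0.6]
gripper_width: 0.858
```

Emit:
move_arm(linear=[[0,0,0],[0,0,0],[0,0,0],[0,0,0],[0,0,0]], twist=[[0,0,0],[0,0,0],[0,0,0],[0,0,0],[0,0,0]], jaw=[0.3,1,1,1,1])

```text
clock: 12.3
ee_pos: [0.5925, -0.2502, 0.0976]
orientation: [3.137, -0.004, 0.07]
force: [-1.6, 0.1, 4.8]
gripper_width: 0.265
```

Run:
```python
from h import *
im=arm.grab_frame('wrist');cv2.imwrite("pics/w14.png",im)
delta([.5905,-.2495,.095],3.9)
```

```text
now [ 0.5925 -0.2502  0.0976] [179.75  -0.24   4.01] F [-0.7  0.4  5.2] w 0.262
linear [-0.01   -0.0041  0.013 ] mm 3 twist [ 0.0021 -0.002   0.0009] deg 0.4
```

View pics/w14.png

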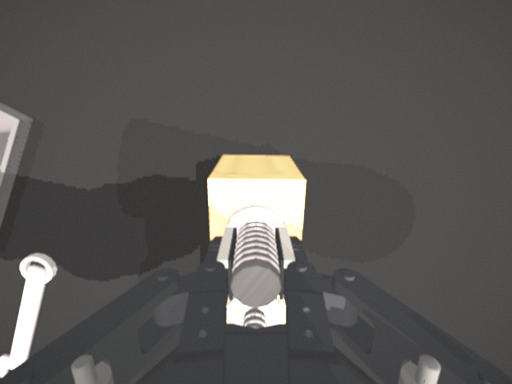

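Emit:
move_arm(linear=[[0,0,-0.1],[0,0,-0.3],[0,0,-0.5],[0,0,-0.55],[0,0,-0.55]], twist=[[0,0,0],[0,0,0],[0,0,0],[0,0,0],[0,0,0]], jaw=[1,1,1,1,1], newtons=100)

```text
clock: 12.85
ee_pos: [0.5927, -0.2496, 0.2087]
orientation: [3.137, -0.007, 0.07]
force: [0.4, 0.7, -2.9]
gripper_width: 0.255
```

Run:
```python
from h import *
im=arm.grab_frame('side');cv2.imwrite("pics/s15.png",im);zoom(im,200,60,180,180,4,'pics/s15z.png')
delta([.5625,.030,.21],4)
```

```text
now [ 0.5918 -0.2492  0.2064] [179.85  -0.18   4.  ] F [-0.5  0.2 -4.3] w 0.263
linear [-0.0485 -1.4027 -0.0219] mm 281 twist [ 0.0013 -0.0015 -0.    ] deg 0.2
```

View pics/s15z.png

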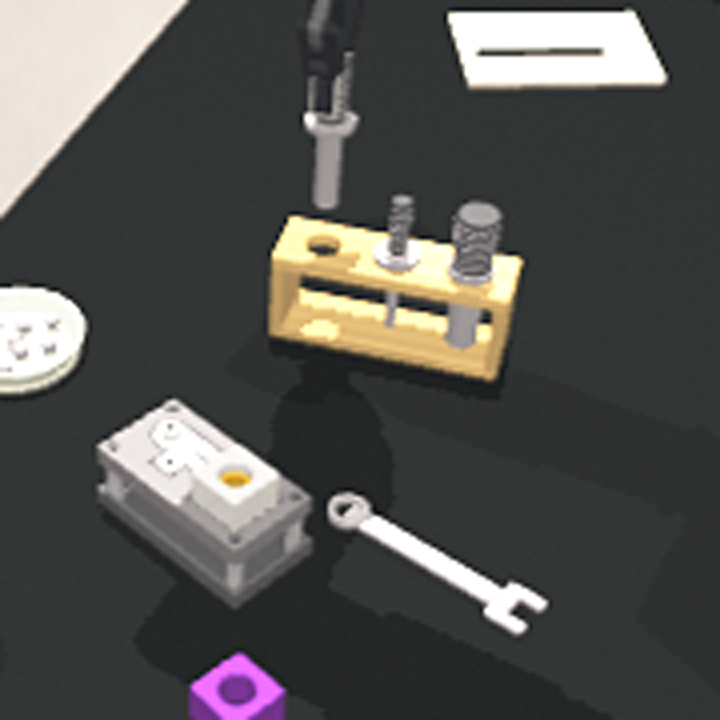

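Drift lifted clear of the stand; the hole is empty. Carrying it over the hub.

Emit:
move_arm(linear=[[-0.01,-0.2,0],[-0.02,-0.4,0],[-0.03,-0.6,0],[-0.03,-0.8,0],[-0.03,-1,0]], twist=[[0,0,0],[0,0,0],[0,0,0],[0,0,0],[0,0,0]], jaw=[1,1,1,1,1])

```text
clock: 13.4
ee_pos: [0.57, -0.0485, 0.2028]
orientation: [3.139, 0.002, 0.069]
force: [2.0, -0.3, -2.6]
gripper_width: 0.257
```

Run:
```python
from h import *
delta([.5625,.030,.21],4)
```

```text
now [ 0.57   -0.0485  0.2028] [1.7988e+02 1.2000e-01 3.9800e+00] F [ 2.  -0.3 -2.6] w 0.257
linear [-0.0102 -0.3938 -0.0369] mm 79 twist [ 0.001   0.001  -0.0002] deg 0.2
```

Emit:
move_arm(linear=[[-0.01,-0.2,0],[-0.01,-0.36,0],[-0.01,-0.39,0],[-0.01,-0.39,0],[-0.01,-0.39,0]], twist=[[0,0,0],[0,0,0],[0,0.001,0],[0,0.001,0],[0,0.001,0]], jaw=[1,1,1,1,1])

```text
clock: 13.9
ee_pos: [0.562, 0.0285, 0.2012]
orientation: [3.139, 0.003, 0.069]
force: [0.1, -0.3, -2.2]
gripper_width: 0.26
```

Run:
```python
from h import *
st=arm.state();np.save('st16.npy',np.r_[st['ee_pos'],st['orientation']])
im=arm.grab_frame('wrist');cv2.imwrite("pics/w16.png",im);zoom(im,180,80,160,180,4.5,'pics/w16z.png')
im=arm.grab_frame('side');zoom(im,200,100,110,110,7,'pics/s16z.png');cv2.imwrite("pics/s16.png",im)
im=arm.grab_frame('scene');zoom(im,215,140,90,100,6,'pics/c16z.png');cv2.imwrite("pics/c16.png",im)
delta([.5625,.030,.21],4)
```

```text
now [0.5625 0.0281 0.2021] [1.7987e+02 5.0000e-02 3.8800e+00] F [-0.5  0.7 -2.4] w 0.256
linear [ 0.0008 -0.0095 -0.0393] mm 8 twist [ 0.0011  0.0004 -0.001 ] deg 0.2
```

View pics/w16z.png

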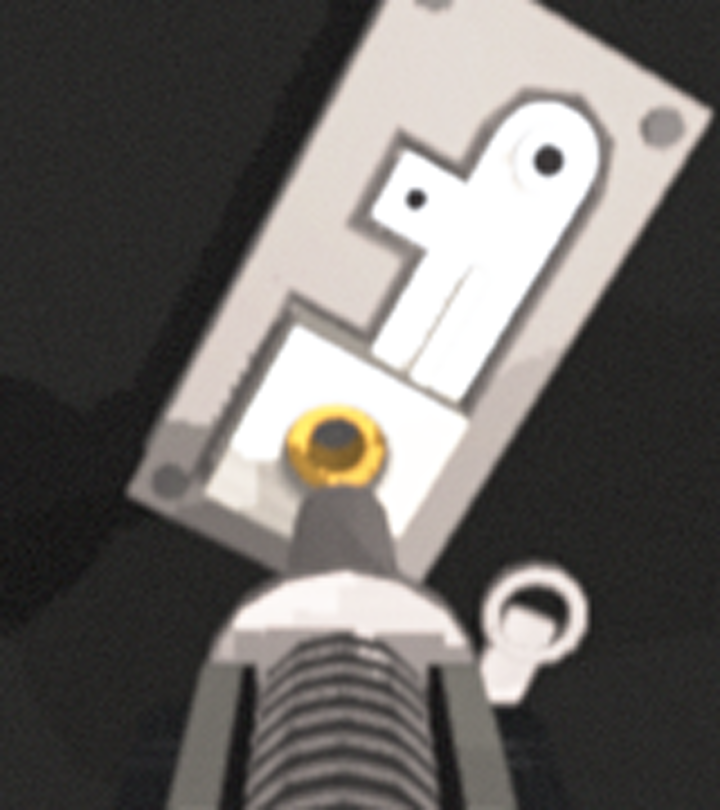

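View pics/s16z.png

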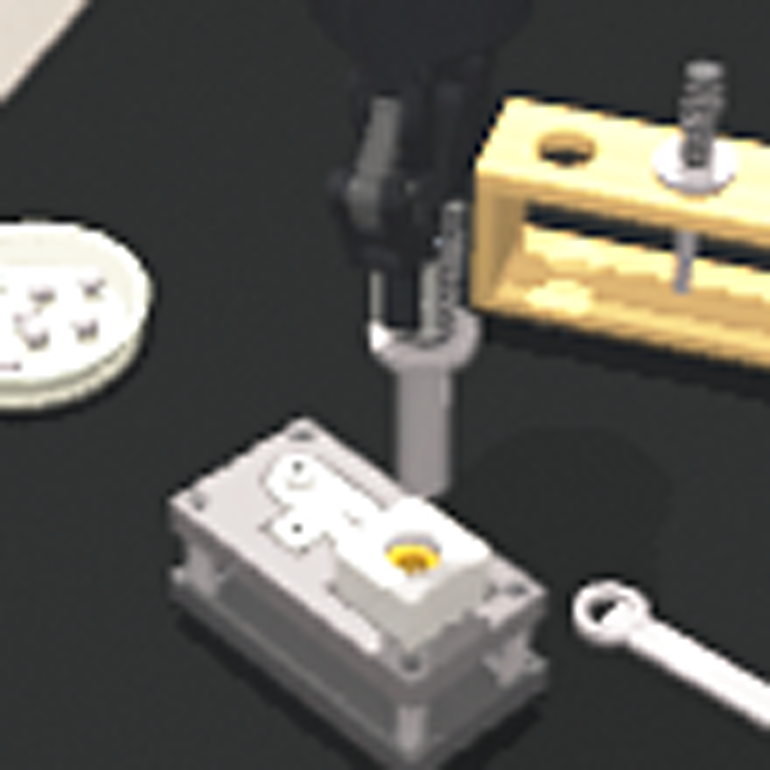

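View pics/c16z.png

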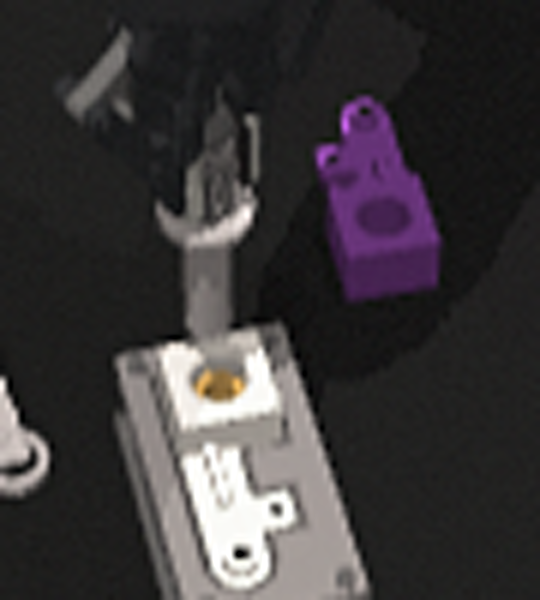

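Run:
```python
from h import *
s=cam('scene');d=cam('side');w=cam('wrist',st_of(np.load('st16.npy')));z=.2016-.0856
S=lambda p:np.array(p)/7+[200,100]-.43
C=lambda p:np.array(p)/6+[215,140]-.42
Wz=lambda p:np.array(p)/4.5+[180,80]-.39
print('side nose',ray(d,S((424,483)),z),'bore',ray(d,S((414,552)),.080))
print('scene nose',ray(s,C((209,336)),z),'bore',ray(s,C((219,381)),.080))
print('tri nose',tri(s,C((209,336)),d,S((424,483))),'bore',tri(s,C((219,381)),d,S((414,552))))
H=ray(w,Wz([(293,322),(468,415),(203,490)]),.080);print('wrist hub far, right, left corners',H,'mid R-L',H[1:].mean(0))
print('bore',ray(w,Wz((335,452)),.080))
```

```text
side nose [[0.55962029 0.02946287 0.116     ]] bore [[0.56243813 0.03236097 0.08      ]]
scene nose [[0.56720326 0.02301546 0.116     ]] bore [[0.56638954 0.02819894 0.08      ]]
tri nose [0.56254983 0.02503794 0.11061719] bore [0.56394353 0.02954222 0.07669242]
wrist hub far, right, left corners [[0.59300186 0.04158387 0.08      ]
 [0.57461024 0.00096051 0.08      ]
 [0.5527202  0.0600788  0.08      ]] mid R-L [0.56366522 0.03051966 0.08      ]
bore [[0.56388354 0.03035064 0.08      ]]
```

Emit:
move_arm(linear=[[0.007,-0.015,0.05],[0.007,-0.015,0.13],[0.007,-0.015,0.15],[0.007,-0.015,0.15],[0.007,-0.015,0.15]], twist=[[0.001,0,0],[0.001,0,0],[0.001,0,0],[0.001,0,0],[0.001,0,0]], jaw=[1,1,1,1,1])

```text
clock: 14.55
ee_pos: [0.564, 0.0309, 0.1725]
orientation: [3.141, 0.0, 0.068]
force: [-0.0, -0.1, -2.6]
gripper_width: 0.257
```

Run:
```python
from h import *
st=arm.state();np.save('st17.npy',np.r_[st['ee_pos'],st['orientation']])
im=arm.grab_frame('wrist');cv2.imwrite("pics/w17.png",im);zoom(im,180,80,160,180,4.5,'pics/w17z.png')
im=arm.grab_frame('side');zoom(im,220,130,80,80,9,'pics/s17z.png')
im=arm.grab_frame('scene');zoom(im,220,165,70,70,9,'pics/c17z.png')
delta([.5637,.0312,.1716],4)
```

```text
now [0.5641 0.0311 0.1728] [ 1.80e+02 -3.00e-02  3.89e+00] F [ 0.  -0.4 -2.8] w 0.263
linear [-0.0018 -0.0004  0.0061] mm 1 twist [ 0.     -0.0002 -0.001 ] deg 0.1
```

View pics/w17z.png

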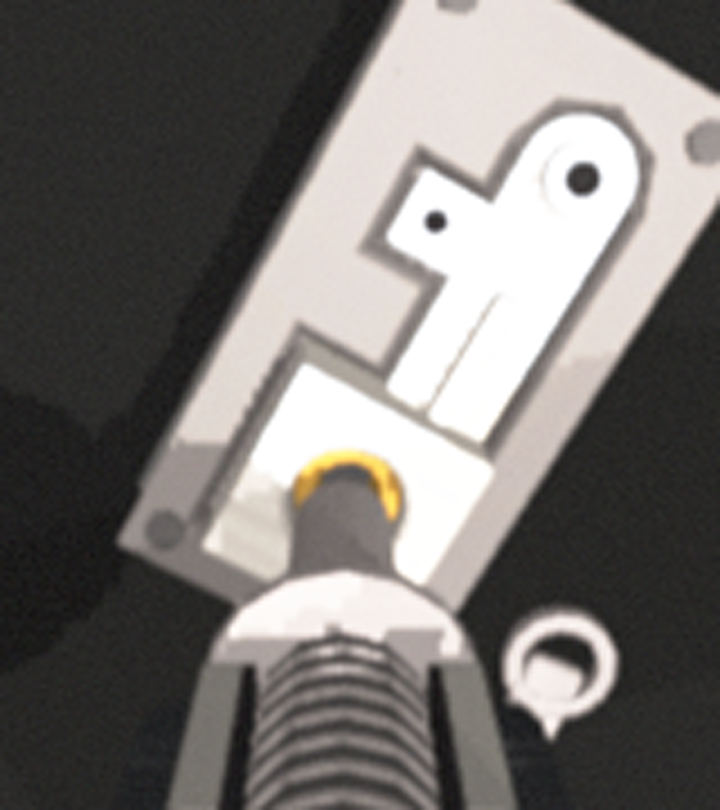

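View pics/s17z.png

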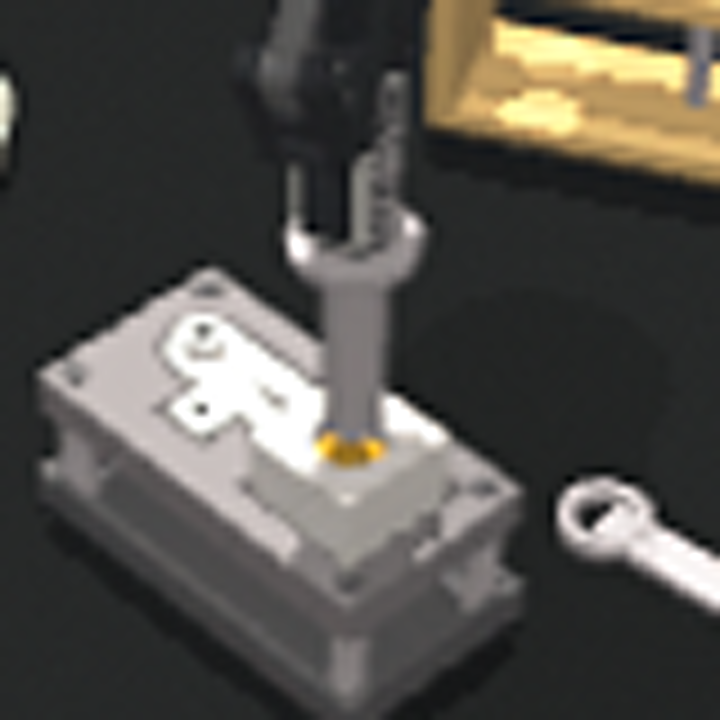

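View pics/c17z.png

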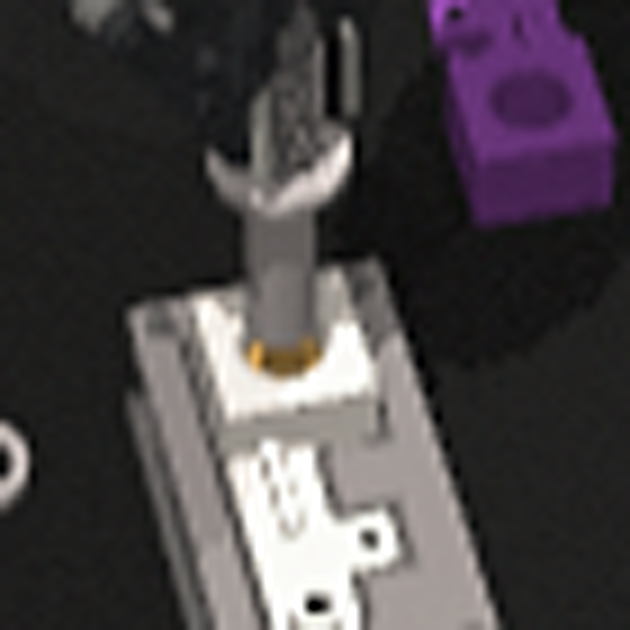

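Run:
```python
from h import *
st=st_of(np.load('st17.npy'));s=cam('scene');d=cam('side');w=cam('wrist',st);z=st['ee_pos'][2]-.0856
Wz=lambda p:np.array(p)/4.5+[180,80]-.39
H=ray(w,Wz([(303,362),(495,462),(203,548)]),.080)[:,:2];print(H,'mid',H[1:].mean(0), np.linalg.norm(H[1]-H[2]))
# from far corner & edge dirs
a=np.radians(-25.4);ux=np.array([np.cos(a),np.sin(a)]);uy=np.array([-ux[1],ux[0]])
print('hub via far corner',H[0]-.022*ux-.022*uy)
print('nose far edge',ray(w,Wz((347,466)),z),'TCP',st['ee_pos'],'z nose',z)
# side/scene: nose lowest rim and bore
S=lambda p:np.array(p)/9+[220,130]-.44
C=lambda p:np.array(p)/9+[220,165]-.44
print('proj bore 25mm rim & nose rim for candidate')
th=np.linspace(0,2*np.pi,73);cir=np.c_[np.cos(th),np.sin(th)]
for nm,c,o in(('side',d,[220,130]),('scene',s,[220,165])):
  for lab,xy,r,zz in(('nose',st['ee_pos'][:2],.010,z),('bore',(.5638,.0302),.0125,.080),('sleeve',(.5638,.0302),.012,.072)):
    p=(proj(c,np.c_[np.array(xy)+r*cir,np.full(73,zz)])-o+.44)*9
    print(nm,lab,'u',p[:,0].min().round(),p[:,0].max().round(),'v',p[:,1].min().round(),p[:,1].max().round())
```

```text
[[0.59253098 0.04098098]
 [0.57449609 0.00074049]
 [0.5517716  0.0595348 ]] mid [0.56313384 0.03013764] 0.0630331142289797
hub via far corner [0.56322103 0.03054417]
nose far edge [[0.5736919  0.03095361 0.08694716]] TCP [0.56397483 0.03087914 0.17254716] z nose 0.08694715992980993
proj bore 25mm rim & nose rim for candidate
side nose u 317.0 382.0 v 397.0 442.0
side bore u 311.0 391.0 v 406.0 462.0
side sleeve u 312.0 389.0 v 426.0 480.0
scene nose u 250.0 320.0 v 294.0 350.0
scene bore u 240.0 327.0 v 303.0 373.0
scene sleeve u 242.0 326.0 v 321.0 388.0
```

Emit:
move_arm(linear=[[-0.003,0.003,0.015],[-0.003,0.003,0.035],[-0.003,0.003,0.055],[-0.003,0.003,0.06],[-0.003,0.003,0.06]], twist=[[0,0,0],[0,0,0],[0,0,0],[0,0,0],[0,0,0]], jaw=[1,1,1,1,1])

```text
clock: 15.2
ee_pos: [0.5633, 0.0304, 0.1605]
orientation: [3.141, 0.0, 0.068]
force: [-0.8, -0.6, -3.1]
gripper_width: 0.253
```

Emit:
move_arm(linear=[[0,0,0.01],[0,0,0.02],[0,0,0.03],[0,0,0.04],[0,0,0.05]], twist=[[0,0,0],[0,0,0],[0,0,0],[0,0,0],[0,0,0]], jaw=[1,1,1,1,1])

```text
clock: 15.7
ee_pos: [0.5642, 0.0307, 0.1529]
orientation: [3.141, -0.003, 0.069]
force: [-4.1, 1.5, 10.9]
gripper_width: 0.254
```

Emit:
move_arm(linear=[[0,0,0.015],[0,0,0.03],[0,0,0.045],[0,0,0.06],[0,0,0.07]], twist=[[0,0,0],[0,0,0],[0,0,0],[0,0,0],[0,0,0]], jaw=[1,1,1,1,1])

```text
clock: 16.2
ee_pos: [0.5643, 0.0307, 0.1411]
orientation: [3.141, -0.005, 0.069]
force: [-5.5, 1.3, 12.4]
gripper_width: 0.257
```

Run:
```python
from h import *
im=arm.grab_frame('side');zoom(im,220,130,80,80,9,'pics/s18z.png')
im=arm.grab_frame('wrist');cv2.imwrite('pics/w18.png',im)
delta([.5635,.0303,.1356],4)
```

```text
now [0.5641 0.0307 0.1405] [179.99  -0.25   3.95] F [-3.8  1.5  7. ] w 0.258
linear [-0.0033  0.0016  0.0243] mm 5 twist [ 0.0001 -0.0021 -0.0004] deg 0.3
```

View pics/s18z.png

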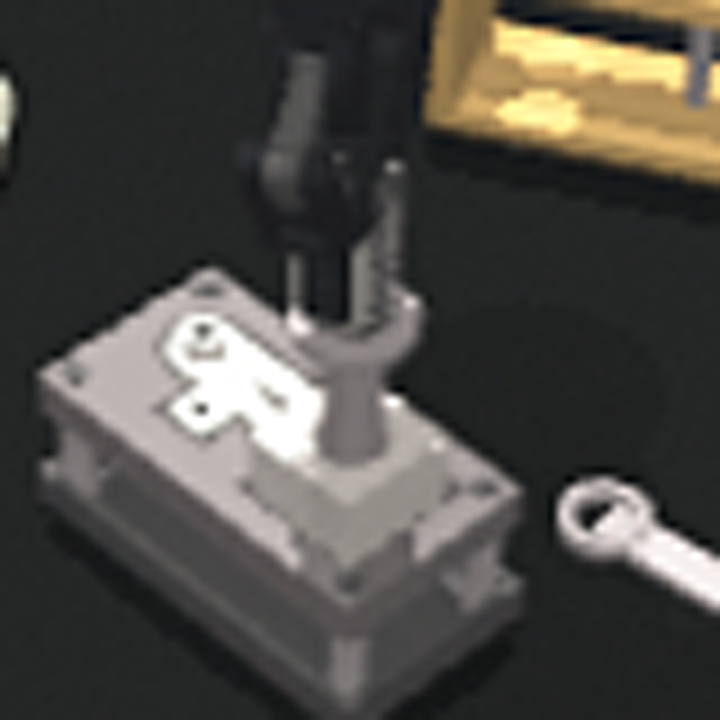

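View pics/w18.png

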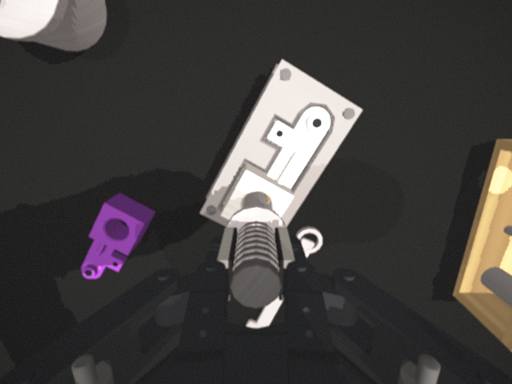

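Emit:
move_arm(linear=[[0,0,0.015],[0,0,0.03],[0,0,0.04],[0,0,0.05],[0,0,0.055]], twist=[[0,0,0],[0,0,0],[0,0,0],[0,0,0],[0,0,0]], jaw=[1,1,1,1,1])

```text
clock: 16.8
ee_pos: [0.564, 0.0306, 0.1288]
orientation: [3.141, -0.003, 0.069]
force: [0.2, 0.8, -2.6]
gripper_width: 0.257
```

Run:
```python
from h import *
im=arm.grab_frame('side');zoom(im,220,130,80,80,9,'pics/s19z.png')
im=arm.grab_frame('scene');zoom(im,220,165,70,90,8,'pics/c19z.png')
delta([.5635,.0303,.1356],4)
```

```text
now [0.564  0.0306 0.1289] [179.98  -0.19   3.94] F [ 0.6  0.  -3.7] w 0.261
linear [-0.0023  0.0013 -0.0338] mm 7 twist [ 0.0002 -0.0016 -0.0005] deg 0.2
```

View pics/s19z.png

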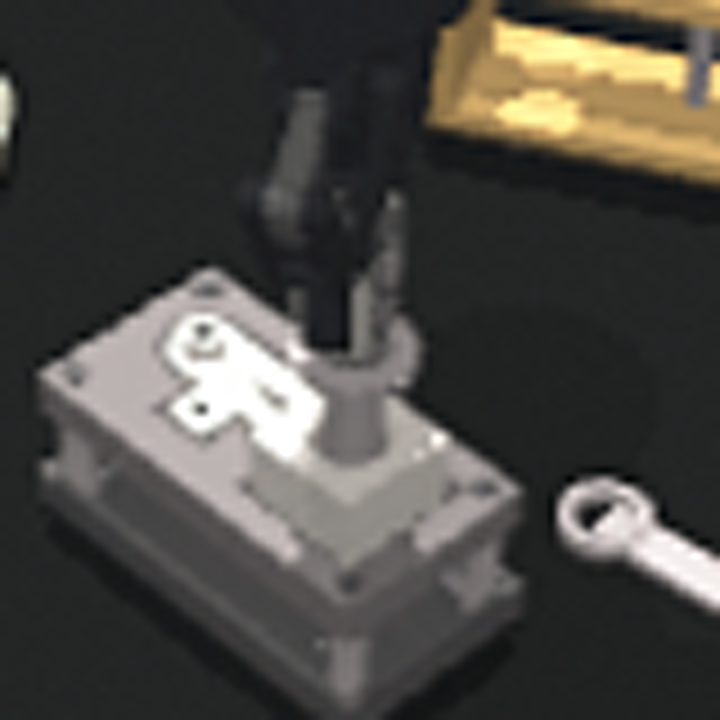

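View pics/c19z.png

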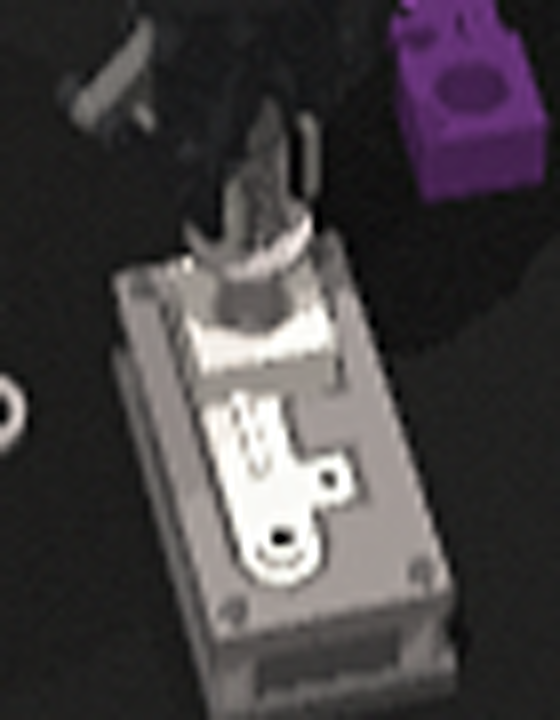

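Emit:
move_arm(linear=[[-0.002,0.001,-0.04],[-0.002,0.001,-0.12],[-0.002,0.001,-0.22],[-0.002,0.001,-0.4],[-0.002,0.001,-0.42]], twist=[[0,0,0],[0,0,0],[0,0,0],[0,0,0],[0,0,0]], jaw=[1,1,1,1,1])

```text
clock: 17.4
ee_pos: [0.5659, 0.0302, 0.2186]
orientation: [3.141, -0.013, 0.069]
force: [0.3, -0.7, -1.4]
gripper_width: 0.257
```

Emit:
move_arm(linear=[[0,0.2,0],[0,0.4,0],[0,0.6,0],[0,0.8,0],[0.01,1,0]], twist=[[0,0,0],[0,0,0],[0,0,0],[0,0,0],[0,0,0]], jaw=[1,1,1,1,1])

```text
clock: 17.9
ee_pos: [0.5815, -0.1707, 0.219]
orientation: [3.141, -0.013, 0.069]
force: [0.3, 0.6, -2.0]
gripper_width: 0.256
```

Run:
```python
from h import *
im=arm.grab_frame('side');zoom(im,200,120,110,110,7,'pics/s20z.png')
im=arm.grab_frame('scene');zoom(im,220,165,70,90,8,'pics/c20z.png')
delta([.5915,-.2500,.21],4)
```

```text
now [ 0.5814 -0.1736  0.2182] [179.89  -0.67   3.7 ] F [-0.3  0.9 -3.1] w 0.256
linear [0.0255 0.3842 0.0422] mm 77 twist [ 0.0009 -0.0056 -0.0025] deg 0.7
```

View pics/s20z.png

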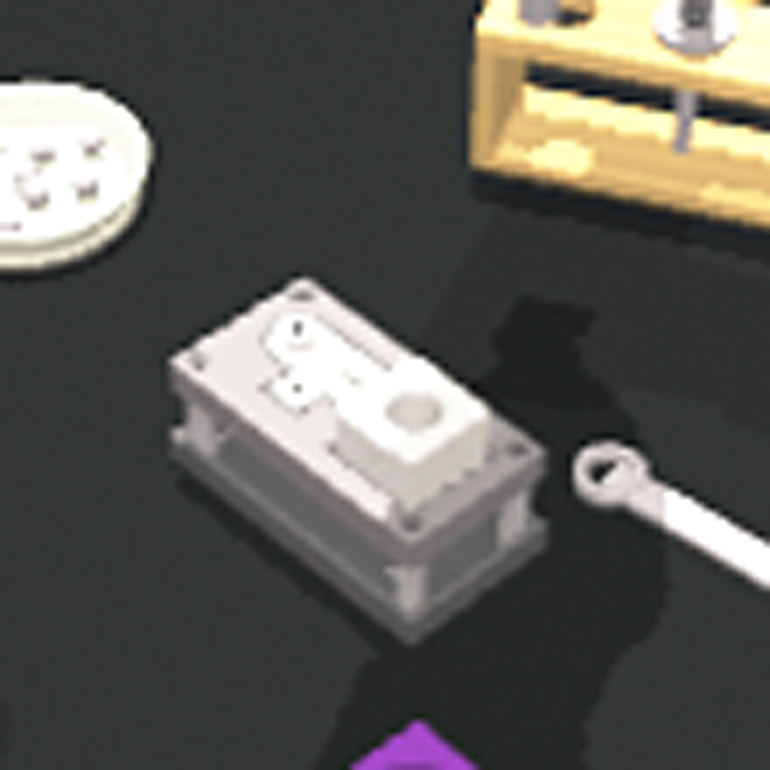

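View pics/c20z.png

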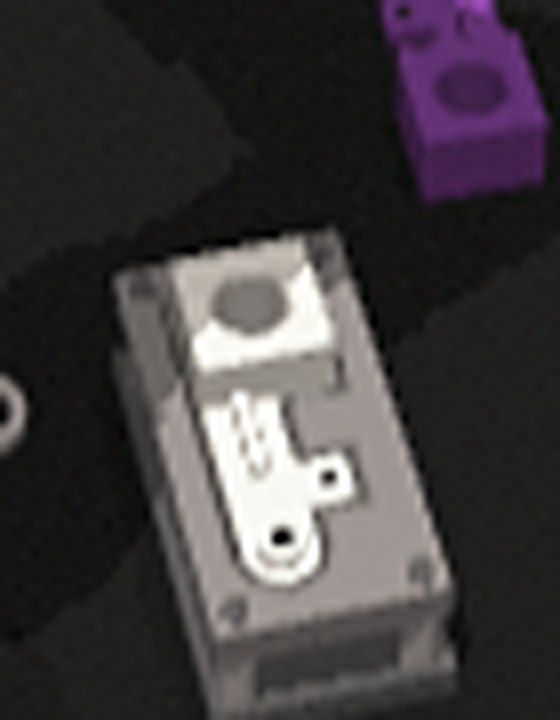

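Emit:
move_arm(linear=[[0.01,0.2,0],[0.025,0.384,0.02],[0.025,0.384,0.02],[0.025,0.384,0.02],[0.025,0.384,0.02]], twist=[[0,-0.003,0],[0.001,-0.005,-0.002],[0.001,-0.005,-0.002],[0.001,-0.005,-0.002],[0.001,-0.005,-0.002]], jaw=[1,1,1,1,1])

```text
clock: 18.5
ee_pos: [0.5914, -0.2492, 0.2146]
orientation: [-3.141, -0.001, 0.069]
force: [-0.3, 0.3, -2.1]
gripper_width: 0.258
```

Run:
```python
from h import *
st=arm.state()
im=arm.grab_frame('wrist');cv2.imwrite('pics/w21.png',im)
im=arm.grab_frame('side');zoom(im,240,80,110,100,7,'pics/s21z.png')
im=arm.grab_frame('scene');zoom(im,110,190,90,120,6,'pics/c21z.png')
# expected hole in wrist vs nose
d=cam('side')
delta([.5915,-.2502,.0986],4)
```

```text
now [ 0.5915 -0.2489  0.2149] [-1.7999e+02 -1.2000e-01  4.0200e+00] F [-0.5  0.4 -2.1] w 0.252
linear [-0.0017  0.0064  0.5817] mm 116 twist [-0.0001 -0.001   0.0001] deg 0.1
```

View pics/w21.png

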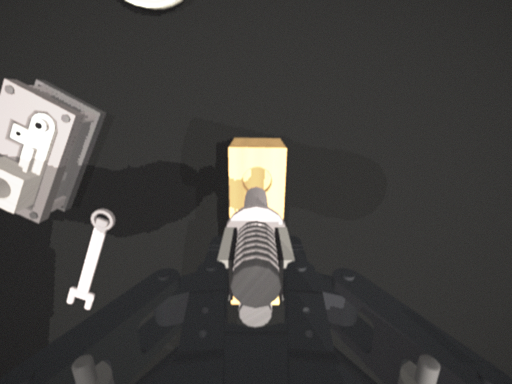

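View pics/s21z.png

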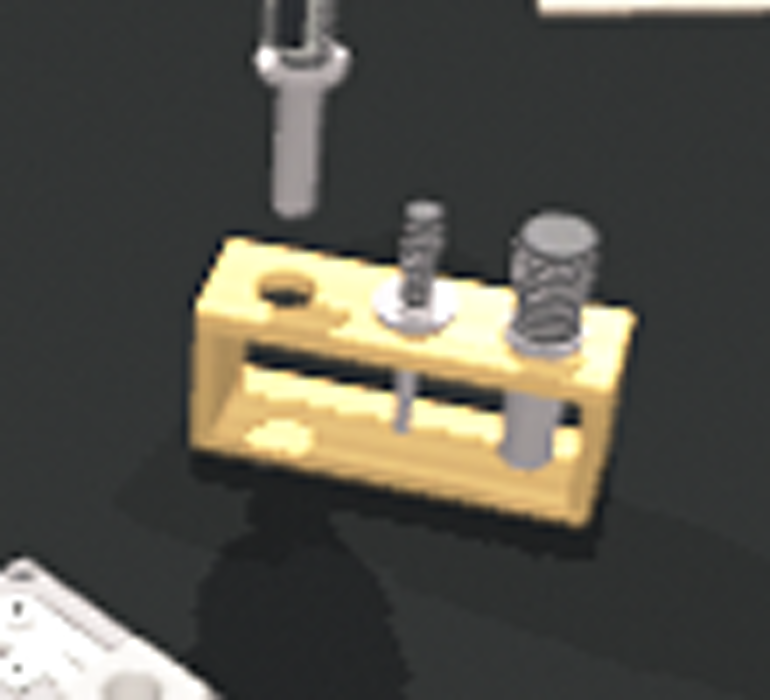

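View pics/c21z.png

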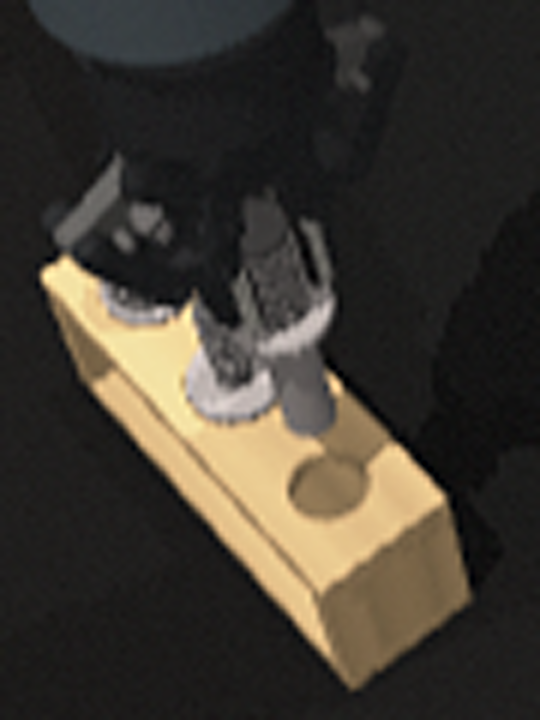

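Run:
```python
from h import *
st=arm.state();w=cam('wrist',st)
S=lambda p:np.array(p)/7+[240,80]-.43
C=lambda p:np.array(p)/6+[110,190]-.42
d=cam('side');s=cam('scene')
print('hole',ray(w,(257,180.5),.082),tri(s,C((329,487)),d,S((286,290))))
print('nose',tri(s,C((310,425)),d,S((294,206))),st['ee_pos'])
```

```text
hole [[ 0.59036317 -0.25000661  0.082     ]] [ 0.59177674 -0.25092785  0.0792931 ]
nose [ 0.59112002 -0.25121394  0.1257568 ] [ 0.59151937 -0.24893542  0.21494782]
```

Emit:
move_arm(linear=[[-0.003,0.005,0.1],[-0.003,0.005,0.25],[-0.003,0.005,0.4],[-0.003,0.005,0.5],[-0.003,0.005,0.54]], twist=[[0,0,0],[0,0,0],[0,0,0],[0,0,0],[0,0,0]], jaw=[1,1,1,1,1])

```text
clock: 19.15
ee_pos: [0.59, -0.2488, 0.1047]
orientation: [-3.14, 0.002, 0.071]
force: [0.4, -0.2, -2.9]
gripper_width: 0.26
```

Run:
```python
from h import *
delta([.5908,-.2502,.0986],4)
```

```text
now [ 0.59   -0.2488  0.1047] [-1.799e+02  9.000e-02  4.060e+00] F [ 0.4 -0.2 -2.9] w 0.26
linear [0.0036 0.0075 0.0306] mm 6 twist [-0.0008  0.0007  0.0005] deg 0.1
```

Emit:
move_arm(linear=[[0.003,0.006,0.015],[0.003,0.006,0.028],[0.003,0.006,0.033],[0.003,0.006,0.033]], twist=[[0,0,0],[0,0,0],[0,0,0],[0,0,0]], jaw=[1,1,1,1])

```text
clock: 19.55
ee_pos: [0.5912, -0.25, 0.099]
orientation: [-3.14, 0.0, 0.071]
force: [-0.7, -0.4, -2.1]
gripper_width: 0.257
```

Emit:
move_arm(linear=[[0,0,0.01],[0,0,0.01],[0,0,0.01]], twist=[[0,0,0],[0,0,0],[0,0,0]], jaw=[1,1,1])

```text
clock: 19.85
ee_pos: [0.5917, -0.2502, 0.0977]
orientation: [-3.141, -0.001, 0.071]
force: [1.1, -0.2, -0.4]
gripper_width: 0.258
```

Emit:
move_arm(linear=[[0,0,0],[0,0,0],[0,0,0],[0,0,-0.02],[0,0,-0.02]], twist=[[0,0,0],[0,0,0],[0,0,0],[0,0,0],[0,0,0]], jaw=[0.2,-0.3,-1,-1,-1])

```text
clock: 20.35
ee_pos: [0.5921, -0.2504, 0.1025]
orientation: [3.141, -0.002, 0.071]
force: [0.2, 0.1, 0.5]
gripper_width: 1.002
```

Run:
```python
from h import *
im=arm.grab_frame('wrist');cv2.imwrite('pics/w22.png',im)
im=arm.grab_frame('side');zoom(im,240,80,110,100,7,'pics/s22z.png')
delta([.5908,-.2502,.0986],4)
```

```text
now [ 0.5918 -0.2502  0.102 ] [-1.7998e+02 -1.1000e-01  4.0700e+00] F [-0.6  0.  -0.2] w 0.999
linear [-0.0052 -0.0006  0.017 ] mm 4 twist [-0.0002 -0.0009  0.0006] deg 0.1
```

View pics/w22.png

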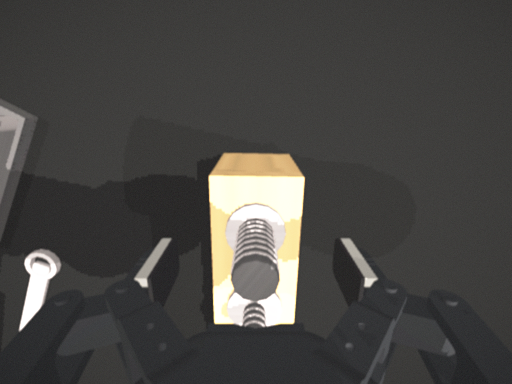

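View pics/s22z.png

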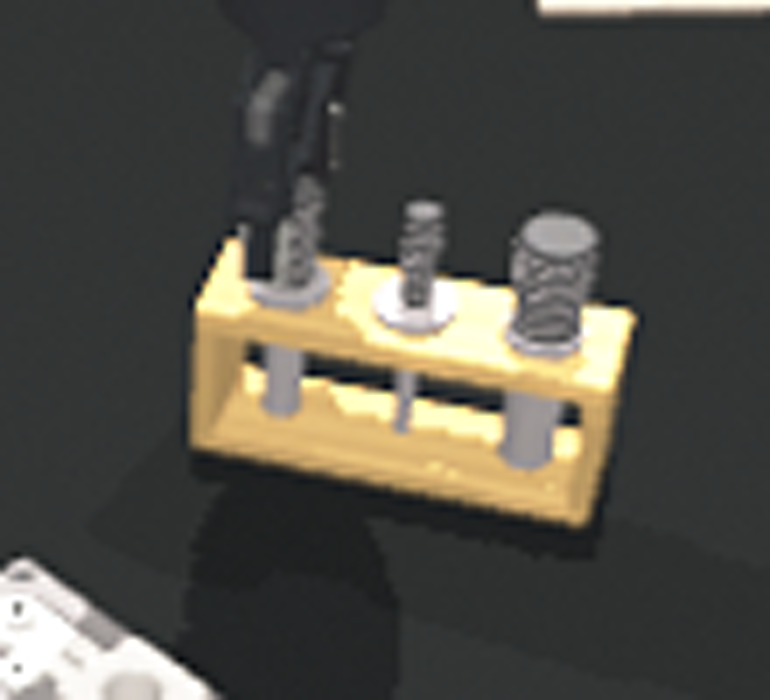

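Drift is back, hanging by its collar. Retract upward, then look over the nest and tray.

Emit:
move_arm(linear=[[0,0,-0.2],[0,0,-0.4],[0,0,-0.6],[0,0,-0.7],[0,0,-0.7]], twist=[[0,0,0],[0,0,0],[0,0,0],[0,0,0],[0,0,0]], jaw=[-1,-1,-1,-1,-1])

```text
clock: 20.95
ee_pos: [0.593, -0.251, 0.2464]
orientation: [3.139, -0.009, 0.071]
force: [0.3, -0.0, -0.1]
gripper_width: 0.998
```

Emit:
move_arm(linear=[[0,-0.2,0],[0,-0.4,0],[0,-0.6,0],[0,-0.8,0],[-0.1,-1,0]], twist=[[0,0,0],[0,0,0],[0,0,0],[0,0,0],[0,0,0]], jaw=[-1,-1,-1,-1,-1])

```text
clock: 21.45
ee_pos: [0.5589, -0.0511, 0.2436]
orientation: [3.139, -0.006, 0.071]
force: [0.1, 1.8, 1.6]
gripper_width: 1.002
```

Emit:
move_arm(linear=[[-0.05,-0.2,0],[-0.1,-0.3,0],[-0.15,-0.4,0],[-0.15,-0.4,0],[-0.15,-0.4,0]], twist=[[0,0,0],[0,0,0],[0,0,0],[0,0,0],[0,0,0]], jaw=[-1,-1,-1,-1,-1])

```text
clock: 21.95
ee_pos: [0.5229, 0.0268, 0.2427]
orientation: [3.139, -0.006, 0.072]
force: [-0.1, -0.4, 0.4]
gripper_width: 1.0
```

Run:
```python
from h import *
st=arm.state();np.save('st23.npy',np.r_[st['ee_pos'],st['orientation']])
im=arm.grab_frame('wrist');cv2.imwrite('pics/w23.png',im)
im=arm.grab_frame('side');cv2.imwrite('pics/s23.png',im);zoom(im,200,120,110,110,7,'pics/s23z.png')
im=arm.grab_frame('scene');cv2.imwrite('pics/c23.png',im);zoom(im,215,170,80,95,8,'pics/c23z.png')
delta([.5908,-.2502,.0986],4)
```

```text
now [0.5234 0.026  0.2428] [179.85  -0.33   4.03] F [-0.7 -0.1 -0.1] w 1.001
linear [0.235  1.3991 0.7259] mm 319 twist [ 0.0012 -0.0027  0.0002] deg 0.4
```

View pics/w23.png

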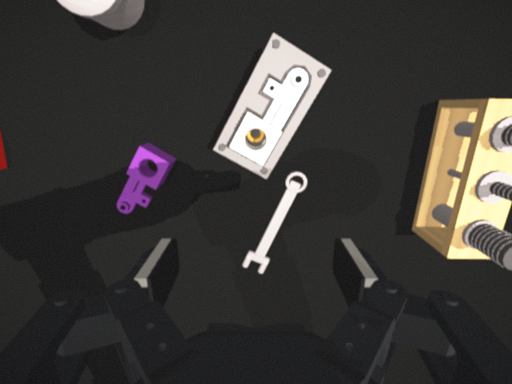

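View pics/s23z.png

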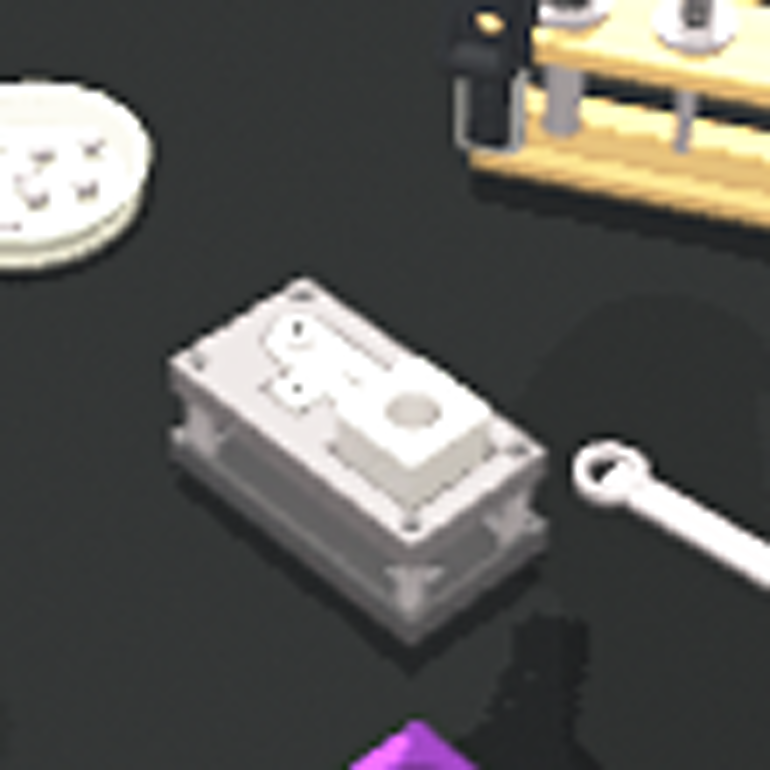

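View pics/c23z.png

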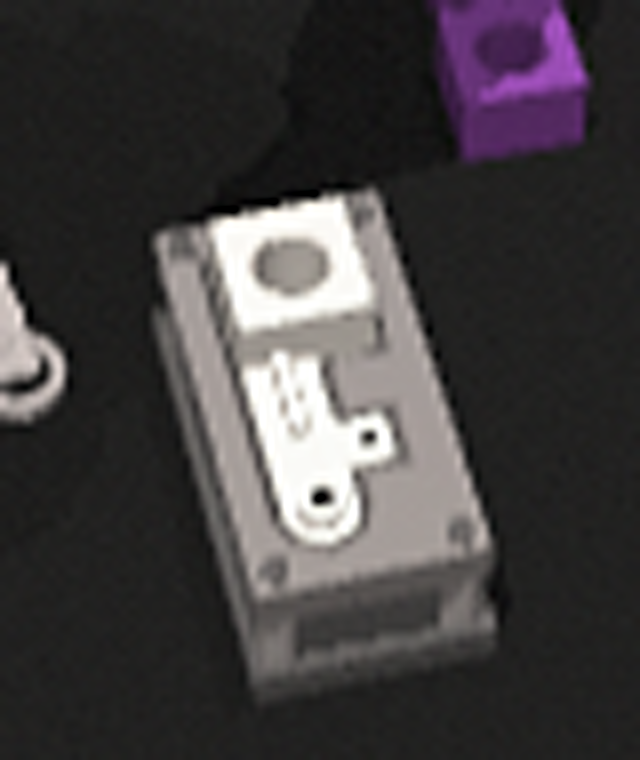

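View pics/c23.png

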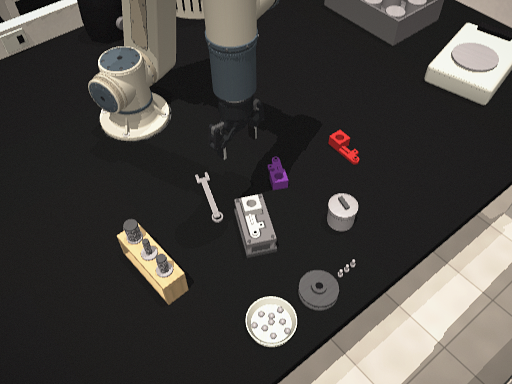

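Run:
```python
from h import *
im=cv2.imread('pics/w23.png');zoom(im,210,25,130,160,5,'pics/w23z.png')
w=cam('wrist',st_of(np.load('st23.npy')))
th=np.linspace(0,2*np.pi,73);cir=np.c_[np.cos(th),np.sin(th)]
for z in(.028,.045,.052,.072):
    p=(proj(w,np.c_[np.array([.5633,.0303])+.012*cir,np.full(73,z)])-[210,25]+.4)*5;print(z,p.min(0).round(),p.max(0).round())
```

```text
0.028 [182. 497.] [273. 590.]
0.045 [180. 502.] [275. 599.]
0.052 [179. 504.] [276. 603.]
0.072 [176. 511.] [279. 616.]
```

View pics/w23z.png

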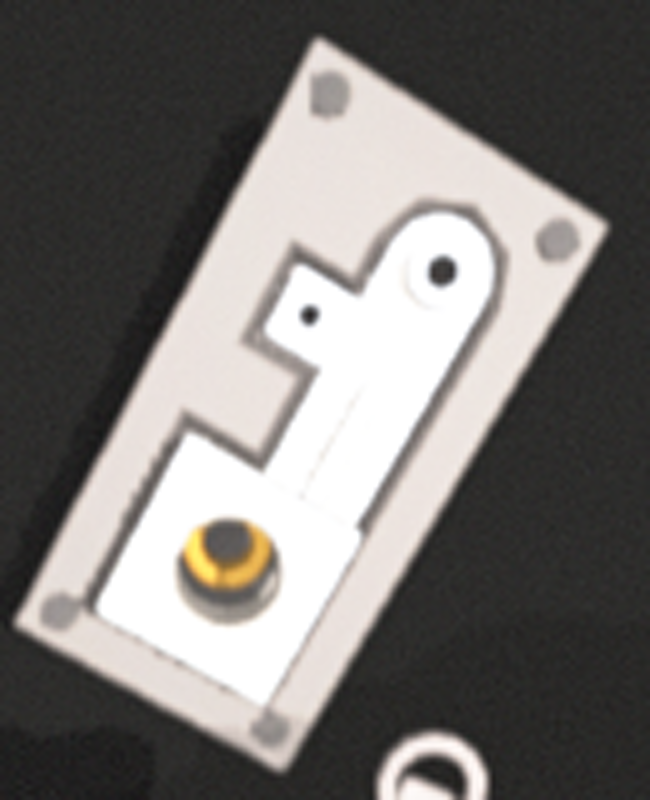

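Run:
```python
from workcell import arm
print(arm.state()['clock'],arm.close_job())
```

```text
the job is handed in; nothing more can be done
22.1 None
```

The sleeve is out of the hub and in the tray, and I handed the job in at 22.1 s. I turned the idler arm to match the nest's cutout and seated it. I then pressed the sleeve out with the middle drift, from the stand's far hole. The drift is back in that hole, hanging by its collar.

- **Arm in nest:** the last pictures show it flush with the deck and with even gaps all round. I did not measure its seated height directly.
- **Sleeve:** the push took about 10–15 N, and then the force dropped back to the carried weight of the drift. The sleeve's upper rim, seen through the empty bore, sits where it should if the sleeve is upright on the tray floor (about z = 28 mm).
- **Other parts:** the other two drifts, the jar, the spanner and the purple and red look-alikes show no sign of having moved. The gripper was clear of everything at the end.

Some checks were off:

- **Seating:** lowering the arm stopped about 2.4 mm early with a 16 N push. I took this to be the fingertips touching the deck. The arm dropped the rest of the way when I let go.
- **Nest size:** the nest's top measured about 3 mm smaller than stated. I judged this to be bevelled edges and aligned the arm to the cutout instead.
- **Fixed cameras:** they disagreed with each other by up to about 1.5 cm at the start, so I relied mainly on the wrist camera.

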